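Press the scanner and tape measure home in the stock-count case

ROBOT

A 7-joint arm with a two-finger parallel gripper is mounted at the origin on the work surface. World frame = base frame: x ahead of the robot, y to its left, z up, the work surface at z = 0. Lengths are in m, angles in rad, forces in N, time in s.
With the tool pointing down it reaches from about 0.4 to 0.85 m from the base axis. Payload 4.5 kg.
Tool frame: the origin (TCP) lies on the mounting face of the last link; the fingertips stand 166 mm ahead of it and the grasp point (between the pads) lies 147 mm ahead of it; y points along the fingers, z is the direction in which the jaws open and shut, and the axes are right-handed (so a half turn about y gives the same grasp; the last joint's range is limited). The gripper opens to 88 mm and grips with 3 to 60 N. Pads are 18 mm wide; open, the fingers measure 123 mm over their backs; the gripper's body (75 mm by 187 mm) begins 45 mm behind the grasp point.
Start: joints at [1.287, 0.689, -0.195, 1.565, 0.157, 0.902, -0.215], TCP at [0.195, -0.594, 0.405] pointing down, gripper open.
Joint ranges: [-3.01, 3.01], [-0.46, 2.08], [-1.47, 1.51], [0.13, 2.56], [-1, 4.14], [0.04, 2.09], [-2.66, 2.66]. Speed limits (rad/s): [2.57, 2.57, 3.14, 3.14, 3.14, 3.14, 3.14].

INTERFACE

Orientations are given as a unit quaternion [x, y, z, w].
In Python, from plant import r gives the robot as it stands.
- The arm moves only by the tool arm_command, never from a script. Its argument "deltas" is a list of rows, each an object of numbers: "dx", "dy", "dz": the shift along the tool's x, y, z each as a share of 1000 mm, from -1 to 1; "wx", "wy", "wz": the turn, a rotation vector about the tool's x, y, z each as a share of 45 degrees, from -1 to 1. In form: [{"dx": .., "dy": .., "dz": .., "wx": .., "wy": .., "wz": ..}, ...]. A call has exactly 5 rows; each row is the pose to reach, as a shift and turn from the pose commanded when the call began, along the tool's axes at that moment; what a row does not reach only later rows make up. A row lasts 1/10 s, in which the tool goes at most 50 mm and 8.59 degrees, less where a joint would pass 70% of its speed; a pose out of reach is approached as far as the arm can. A call with a number of a shift or a turn outside -1 to 1 is refused whole. A call with a gripper value outside its range is refused whole. "claw" is the opening, from -1 (shut) to 1 (fully open), set as the call begins (left out, the last holds). The fingers move at their own pace and stop on an object; "grip_force" is the grip in N (left out, the last holds). Time passes only in rows, so rows that repeat a pose let the fingers close, or fill a call up. It gives the time, the measured TCP pose, the force and the opening at its end, in the units of the state.
- r.get_state(): the state, without advancing time (a new reading comes with each control period).
- r.snapshot(name): name is "side" or "top"; returns the picture (384x512x3 uint8, red, green, blue); there is no depth.
- r.get_calibration(name): a dict with "vertical_fov" (degrees; the focal length in pixels is half the picture's height over the tangent of half this angle, whatever the lens; pixels are square), "cx", "cy" (the principal point, pixels), "R" (3x3) and "t" (3): a world point X has camera coordinates R X + t. Camera axes: x right, y down, z forward; pixel columns grow to the right and rows downward; lengths in m; the calibration is good to about 2 mm. A picture is of the moment at which its call begins. get_calibration takes no time and is no camera call.
- r.finish_job(): hands the job in, once; it reports no verdict.
The state is a dict: "clock": time; "q": joint angles; "qd": joint speeds; "joint_torque": joint torques, N m; "tool_pos": TCP position; "eef_rot": TCP orientation; "contact_force": force on the tool from outside, world axes, zero at the start; "moment": the same for the moment, N m; "opening": opening from 0.0 (shut) to 1.0 (fully open).
Only numpy, scipy, OpenCV 4.12 (cv2) and the standard library are available. Lean on these libraries where they do the work, as an engineer would, in place of code of your own. Each camera call takes 0.05 s, during which the arm holds its last target.

TASK

Put the handheld scanner and the tape measure away in the open tool case: press each one fully home, flat on the floor of the cutout that has its own shape, against the grip of the cutout's sides, and let go. Leave the torch in the case, the roll and the carton where they are.

Things in the scene. Friction and masses are not known exactly. Their poses are not given: they have to be found in the camera images.
- case: Open flat black tool case with a rigid grey insert, fixed to the bench, 220 mm (its x) by 310 mm (its y); black rim 34 mm high, insert top 28 mm above the bench. Three cutouts with a black floor, 18 mm deep, 2 mm clearance all round: scanner, tape measure, torch. Sprung lugs grip the first two items. Origin: centre of the underside, z up.
- scanner_seat (a point): Where the scanner's origin belongs, on the floor of the scanner-shaped cutout, 10 mm above the bench; axes as the case's, and the scanner's x and y must point the same way. Sprung lugs stick 3.5 mm out of the walls at both ends of the head (x 0) and both sides of the handle (x -75 mm): laid in, it rests some 7 to 11 mm too high; pressing it home takes about 10 to 18 N.
- tape_seat (a point): Where the tape measure's origin belongs, on the floor of its cutout, 10 mm above the bench; axes as the case's, and the tape measure's x and y must point the same way. Sprung lugs stick 3.5 mm out of the walls at x +-28, y +-18 mm: laid in, it rests some 7 to 11 mm too high; pressing it home takes about 10 to 18 N, then friction holds it.
- scanner: Black pistol-shaped handheld scanner lying on its side, 38 mm thick, 0.2 kg. Origin: underside, middle of the head, z up. Head x -25..25, y -55..55 mm, window at +y; handle x -115..-25, y -37..-3 mm, small trigger at its root on the +y side. Lowest 3 mm drawn in 1.5 mm as lead-in. Seated it stands 20 mm above the insert: hold it more than 18 mm above its underside.
- tape_measure: Black tape measure lying on its side, 38 mm thick, 0.22 kg. Origin: underside, middle of the body, z up. Body x -28..28, y -35..35 mm; snout with thin steel hook x -28..-10, y -51..-35 mm (hook to -54). Lowest 3 mm drawn in 1.5 mm as lead-in. Seated it stands 20 mm above the insert: hold it more than 18 mm above its underside.
- torch: Torch, 140 mm long, 38 mm diameter, lying loose in the third cutout of the case (black body, aluminium head). Leave it there. Origin: underside, mid-length.
- tape_roll: Brown roll of packing tape standing flat, 100 mm diameter, 48 mm high, loose. Leave it alone. Origin: centre of the underside.
- carton: Closed cardboard carton 110 x 140 x 75 mm, loose. Leave it alone. Origin: centre of the underside.
Mind the look-alikes: they are no part of the job. Leave any orange or yellow look-alike of the tape_measure alone.

How it is judged:
By the outcome, as a careful person would: the job done as asked, in the order asked, and still so for the second after the job is handed in, with the robot touching nothing.
It also fails if it takes over 64 s, if anything falls off the work surface, if the arm or the gripper's body presses on something with over 40 N, if the wrist force passes 120 N, or if a joint passes its speed limit or range.

## Working session

There is one attempt and no reset: what is moved stays moved. The work goes in short steps, Python scripts to look and compute and a tool call to move; the robot and the scene stay as the last step left them, time stands still between calls to the robot, and variables do not carry over. Pictures are saved under pics/ and viewed, and the job is handed in when it is done.

Besides the shell and the picture viewer there is one more tool, called after "Request:" by a JSON object that holds its "method" and its "body", one argument or row to a line. arm_command: Moves the arm, as the interface text tells. Shift numbers are shares of 1000 mm and turn numbers shares of 45 degrees, none past 1 either way. Its arguments: {"type":"object","properties":{"deltas":{"type":"array","items":{"type":"object","properties":{"dx":{"type":"number","minimum":-1,"maximum":1},"dy":{"type":"number","minimum":-1,"maximum":1},"dz":{"type":"number","minimum":-1,"maximum":1},"wx":{"type":"number","minimum":-1,"maximum":1},"wy":{"type":"number","minimum":-1,"maximum":1},"wz":{"type":"number","minimum":-1,"maximum":1}}}},"claw":{"type":"number"},"grip_force":{"type":"number"}},"required":["deltas"]}

```bash
mkdir -p pics; ls
python3 - <<'E'
from plant import r
import cv2
for n in ["side","top"]:
    im=r.snapshot(n); cv2.imwrite(f"pics/{n}0.png",im[:,:,::-1])
    print(n,r.get_calibration(n))
print(r.get_state())
E
```

```text
pics
side {'vertical_fov': 42.821126654000075, 'cx': 259.9122855698907, 'cy': 189.73709428671893, 'R': array([[-0.95220475, -0.30478523,  0.02029989],
       [-0.22397443,  0.65145779, -0.72487117],
       [ 0.20770551, -0.69477242, -0.68858529]]), 't': array([0.48534677, 0.21739916, 1.12280223])}
top {'vertical_fov': 52.18116838270159, 'cx': 255.10395010373898, 'cy': 190.35706401375595, 'R': array([[-0.01323844, -0.99984643,  0.011483  ],
       [-0.99874066,  0.01266627, -0.04854541],
       [ 0.04839251, -0.01211121, -0.99875497]]), 't': array([-0.09221356,  0.53630217,  1.23829254])}
{'clock': 0.1, 'q': array([ 1.28677967,  0.68989854, -0.19454341,  1.56619396,  0.15730772,
        0.90252293, -0.21508711]), 'qd': array([-0.00100668, -0.00259007,  0.00012295, -0.00340839,  0.00026975,
        0.00102436, -0.0007028 ]), 'joint_torque': array([-2.16343666e-03, -5.28498209e+01, -1.27088439e+00, -1.53836149e+01,
       -5.24652028e-02,  1.97277237e-03,  3.03482091e-05]), 'tool_pos': array([ 0.19520626, -0.59343651,  0.40400388]), 'eef_rot': array([-0.11205993,  0.69875282, -0.69763016,  0.11179994]), 'contact_force': array([ 0.23060651, -0.41947659, -0.34795396]), 'moment': array([-0.03683762,  0.02026686,  0.00411866]), 'opening': 1.0014844519268753}
```

View pics/top0.png

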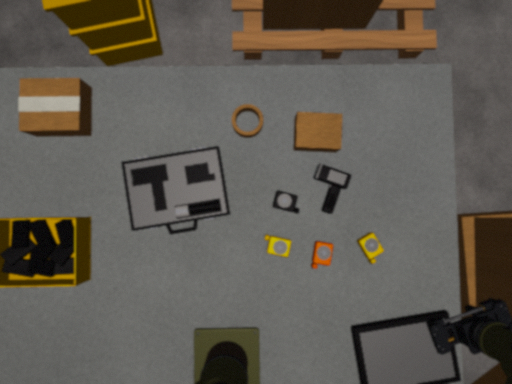

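View pics/side0.png

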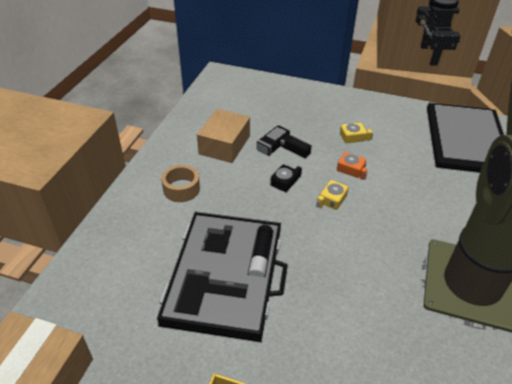

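Run:
```python
import cv2
t=cv2.imread("pics/top0.png"); s=cv2.imread("pics/side0.png")
a=cv2.resize(t[140:240,110:240],None,fx=6,fy=6,interpolation=cv2.INTER_CUBIC);cv2.imwrite("pics/c1.png",a)
a=cv2.resize(t[150:230,260:360],None,fx=7,fy=7,interpolation=cv2.INTER_CUBIC);cv2.imwrite("pics/c2.png",cv2.convertScaleAbs(a,alpha=1.8))
a=cv2.resize(s[115:205,250:330],None,fx=6,fy=6,interpolation=cv2.INTER_CUBIC);cv2.imwrite("pics/c3.png",cv2.convertScaleAbs(a,alpha=1.8))
```

```text
(no output)
```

View pics/c1.png

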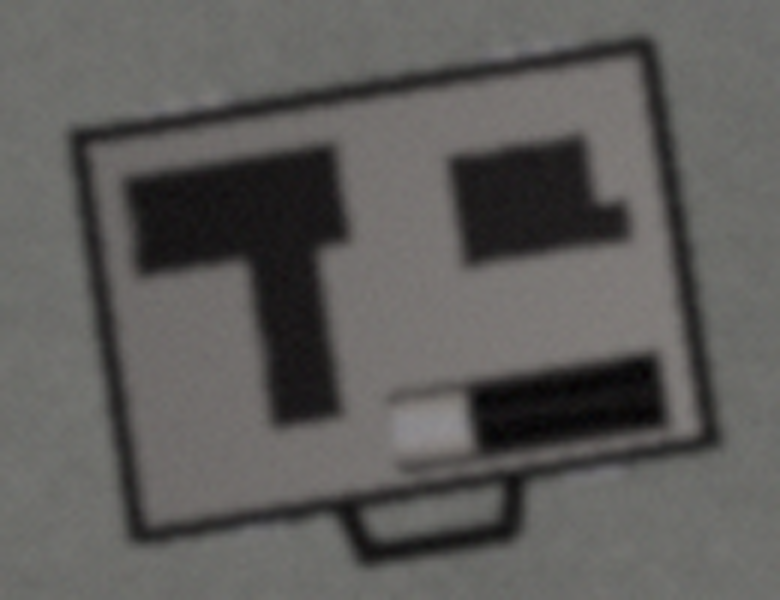

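View pics/c2.png

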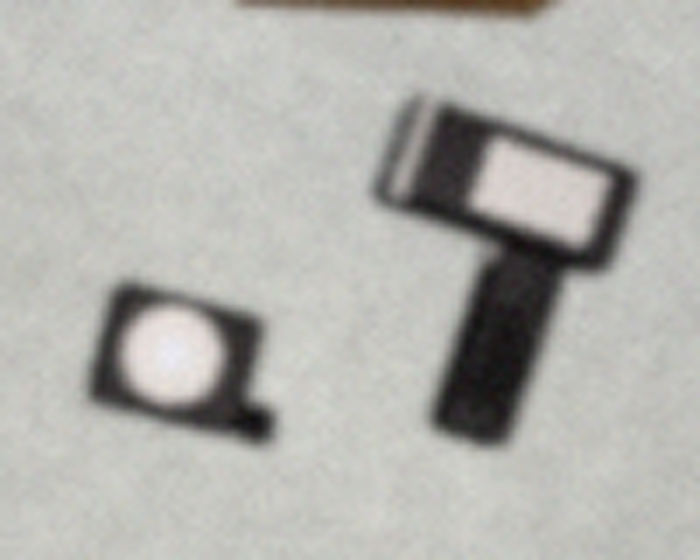

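View pics/c3.png

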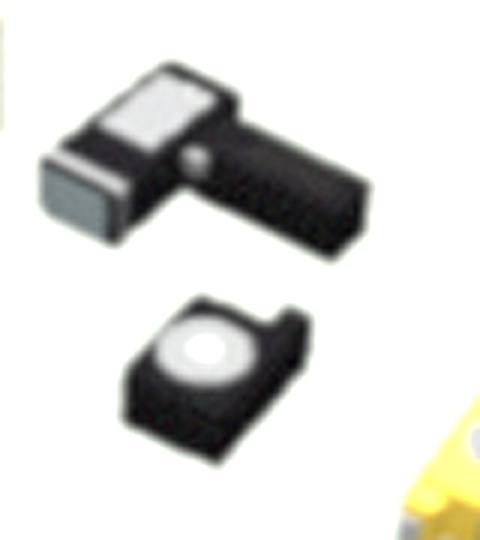

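Run:
```python
import cv2,numpy as np
from plant import r
t=cv2.imread("pics/top0.png"); s=cv2.imread("pics/side0.png")
a=cv2.resize(s[205:345,155:290],None,fx=4.2,fy=4.2,interpolation=cv2.INTER_CUBIC);cv2.imwrite("pics/c4.png",cv2.convertScaleAbs(a,alpha=1.8))
a=cv2.resize(t[155:220,125:225],None,fx=8,fy=8,interpolation=cv2.INTER_CUBIC);cv2.imwrite("pics/c5.png",cv2.convertScaleAbs(a,alpha=1.8))
for n in("top","side"):
    c=r.get_calibration(n);print(n,-c["R"].T@c["t"])
from scipy.spatial.transform import Rotation as Ro
print(Ro.from_quat(r.get_state()["eef_rot"]).as_matrix().round(3))
```

```text
top [ 0.47448193 -0.08399513  1.26384472]
side [0.27762915 0.78639218 0.920879  ]
[[-0.95  -0.001  0.313]
 [-0.313  0.002 -0.95 ]
 [ 0.    -1.    -0.002]]
```

View pics/c4.png

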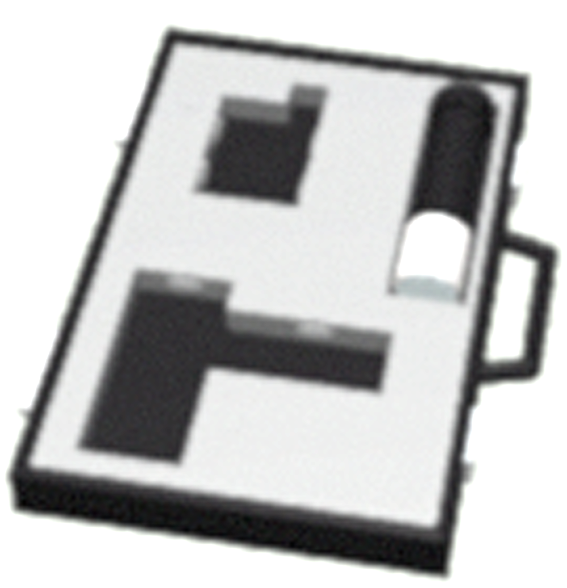

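View pics/c5.png

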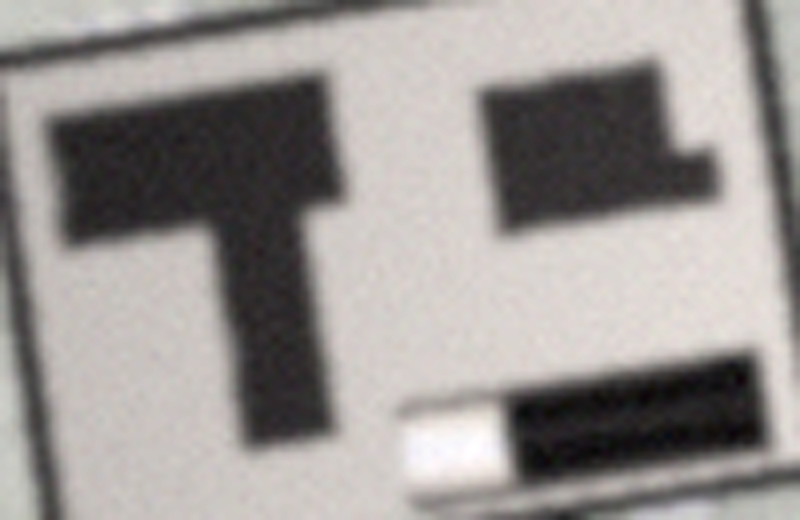

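```bash
cat > fit.py <<'E'
import cv2,numpy as np
from scipy.optimize import minimize
from scipy import ndimage as nd
from plant import r
CAL={n:r.get_calibration(n) for n in("top","side")}
SS=8
def proj(n,P):
    c=CAL[n];P=np.atleast_2d(P);q=P@np.array(c["R"]).T+np.array(c["t"])
    f=192/np.tan(np.radians(c["vertical_fov"]/2))
    return np.c_[f*q[:,0]/q[:,2]+c["cx"],f*q[:,1]/q[:,2]+c["cy"]]
def unproj(n,uv,z):
    c=CAL[n];f=192/np.tan(np.radians(c["vertical_fov"]/2));R=np.array(c["R"]);C=-R.T@c["t"]
    d=R.T@np.array([(uv[0]-c["cx"])/f,(uv[1]-c["cy"])/f,1]);return C+d*(z-C[2])/d[2]
def box(a,b,c,d,g=0): return np.array([[a-g,c-g],[b+g,c-g],[b+g,d+g],[a-g,d+g]])/1000.
SC=lambda g=0:[box(-25,25,-55,55,g),box(-115,-20,-37,-3,g)]
TP=lambda g=0:[box(-28,28,-35,35,g),box(-28,-10,-51,-30,g)]
CASE=[box(-110,110,-155,155)]
def w(poly,p,z):
    c,s=np.cos(p[2]),np.sin(p[2]);return np.c_[poly@np.array([[c,s],[-s,c]])+p[:2],np.full(len(poly),z)]
def ras(polys,roi):
    x0,y0,x1,y1=roi;m=np.zeros(((y1-y0)*SS,(x1-x0)*SS),np.uint8)
    for q in polys:
        q=(q-[x0-.5,y0-.5])*SS-.5
        cv2.fillPoly(m,[np.round(q*16).astype(np.int32)],1,shift=4)
    return m
def down(m,sig): 
    m=cv2.resize(m.astype(np.float32),None,fx=1/SS,fy=1/SS,interpolation=cv2.INTER_AREA)
    return nd.gaussian_filter(m,sig)
def prism(n,parts,p,z0,z1,roi):
    return ras([cv2.convexHull(np.r_[proj(n,w(q,p,z0)),proj(n,w(q,p,z1))].astype(np.float32))[:,0] for q in parts],roi)
def flat(n,parts,p,z,roi): return ras([proj(n,w(q,p,z)) for q in parts],roi)
def resid(obs,maps,wt=None):
    A=np.stack([m.ravel() for m in maps]+[np.ones(obs.size)],1);b=obs.ravel()
    if wt is not None: A=A*wt.ravel()[:,None];b=b*wt.ravel()
    x,*_=np.linalg.lstsq(A,b,rcond=None);e=A@x-b;return (e@e)/len(e)/np.var(obs)
def opt(f,p0):
    s=np.array([[0,0,0],[.008,0,0],[0,.008,0],[0,0,.08]])
    b=None
    for k in range(2):
        o=minimize(f,p0,method="Nelder-Mead",options=dict(initial_simplex=np.array(p0)+s*(1 if k==0 else -.4),xatol=1e-5,fatol=1e-7,maxiter=250));p0=o.x
    return o.x,o.fun
def roi_of(n,p,parts,z0,z1,pad):
    q=np.vstack([proj(n,w(a,p,z)) for a in parts for z in(z0,z1)]);a=np.floor(q.min(0)-pad).astype(int);b=np.ceil(q.max(0)+pad).astype(int)
    return (a[0],a[1],b[0],b[1])
def fit_obj(ims,parts,p0,z0=0,h=.038,pad=5,sig=.8,views=("top","side"),save=None):
    D={}
    for n in views:
        roi=roi_of(n,p0,parts,z0,z0+h,pad);x0,y0,x1,y1=roi
        g=ims[n][y0:y1,x0:x1].astype(float).mean(2)
        bg=np.median(np.r_[g[0],g[-1],g[:,0],g[:,-1]]);dk=np.percentile(g,5)
        o=np.clip((bg-g)/(bg-dk),0,1)
        m=nd.binary_fill_holes(o>.5);lab,k=nd.label(m)
        if k>1: m=lab==1+np.argmax(nd.sum(m,lab,range(1,k+1)))
        core=nd.binary_erosion(m,iterations=1);o[core]=1
        D[n]=(roi,o)
        if save: cv2.imwrite(f"pics/{save}_{n}.png",cv2.resize((o*255).astype(np.uint8),None,fx=7,fy=7,interpolation=cv2.INTER_NEAREST))
    f=lambda p:sum(resid(D[n][1],[down(prism(n,parts,p,z0,z0+h,D[n][0]),sig)]) for n in views)
    return opt(f,p0)
def fit_cut(ims,parts,p0,views=("top","side"),pad=4,sig=.8):
    D={}
    for n in views:
        roi=roi_of(n,p0,parts,.01,.028,pad);x0,y0,x1,y1=roi
        D[n]=(roi,ims[n][y0:y1,x0:x1].astype(float).mean(2))
    def f(p):
        s=0
        for n in views:
            roi,o=D[n];a=flat(n,parts,p,.028,roi);b=flat(n,parts,p,.010,roi)&a
            s+=resid(o,[down(a,sig),down(b,sig)])
        return s
    return opt(f,p0)
E
cat > m0.py <<'E'
from fit import *
ims={n:cv2.imread(f"pics/{n}0.png") for n in("top","side")}
def g(uv,z,yaw): return [*unproj("top",uv,z)[:2],np.radians(yaw)]
def show(l,o): p,e=o;print(l,(p[:2]*1000).round(1),np.degrees(p[2]).round(2),round(e,4))
for v in(("top","side"),("top",),("side",)):
    print(v)
    show("scanner",fit_obj(ims,SC(),g((334,176),.03,-17),views=v,save="s" if len(v)==2 else None))
    show("tape",fit_obj(ims,TP(),g((285,200),.03,-13),views=v,save="t" if len(v)==2 else None))
    show("cutS",fit_cut(ims,SC(2),g((150,174),.02,8),views=v))
    show("cutT",fit_cut(ims,TP(2),g((198,172),.02,8),views=v))
E
time python3 m0.py; cd pics; python3 -c "
import cv2,numpy as np
a=[cv2.imread(f) for f in('s_top.png','s_side.png','t_top.png','t_side.png')]
h=max(x.shape[0] for x in a);o=np.hstack([np.pad(x,((0,h-x.shape[0]),(0,9),(0,0)),constant_values=90) for x in a]);print(o.shape);cv2.imwrite('masks.png',cv2.resize(o,(790,int(o.shape[0]*790/o.shape[1]))))"
```

```text
('top', 'side')
scanner [ 577.5 -343.7] -19.82 0.2933
tape [ 500.4 -190.9] -14.09 0.8354
cutS [589.9 237. ] 8.92 0.3653
cutT [592.9  84.9] 8.8 0.1136
('top',)
scanner [ 577.  -343.9] -20.22 0.062
tape [ 500.  -191.6] -15.23 0.5027
cutS [589.5 237.4] 8.85 0.1616
cutT [592.6  85.4] 8.96 0.0836
('side',)
scanner [ 579.  -344.1] -20.63 0.2285
tape [ 500.6 -190.9] -12.59 0.3265
cutS [590.  235.8] 8.66 0.1999
cutT [593.1  84.5] 8.77 0.0291
(434, 1464, 3)
real	0m4.597s
user	0m4.842s
sys	0m0.254s
```

View pics/masks.png

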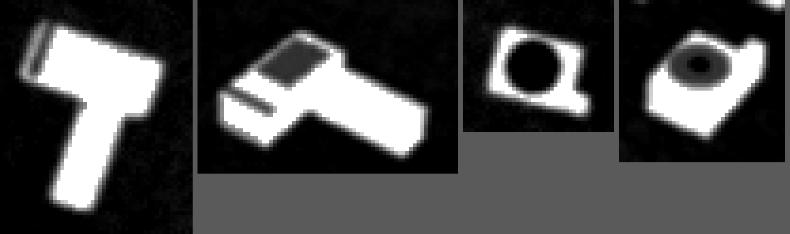

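```bash
python3 - <<'E'
s=open('fit.py').read()
s=s.replace("m=nd.binary_fill_holes(o>.5)","hit=np.abs(bg-g)>.3*(bg-dk);m=nd.binary_fill_holes(nd.binary_closing(hit,np.ones((3,3)),iterations=1))")
s=s.replace("nd.binary_erosion(m,iterations=1)","nd.binary_erosion(m,np.ones((3,3)))")
open('fit.py','w').write(s)
E
python3 m0.py; cd pics; python3 -c "
import cv2,numpy as np
a=[cv2.imread(f) for f in('s_top.png','s_side.png','t_top.png','t_side.png')]
h=max(x.shape[0] for x in a);o=np.hstack([np.pad(x,((0,h-x.shape[0]),(0,9),(0,0)),constant_values=90) for x in a]);print(o.shape);cv2.imwrite('masks.png',cv2.resize(o,(790,int(o.shape[0]*790/o.shape[1]))))"
```

```text
('top', 'side')
scanner [ 578.  -344.1] -20.03 0.1583
tape [ 500.4 -190.7] -13.87 0.1704
cutS [589.9 237. ] 8.92 0.3653
cutT [592.9  84.9] 8.8 0.1136
('top',)
scanner [ 577.3 -343.9] -20.18 0.029
tape [ 500.  -191.2] -15.44 0.0124
cutS [589.5 237.4] 8.85 0.1616
cutT [592.6  85.4] 8.96 0.0836
('side',)
scanner [ 579.1 -343.8] -19.42 0.1272
tape [ 501.  -190.8] -11.92 0.1477
cutS [590.  235.8] 8.66 0.1999
cutT [593.1  84.5] 8.77 0.0291
(434, 1464, 3)
```

View pics/masks.png

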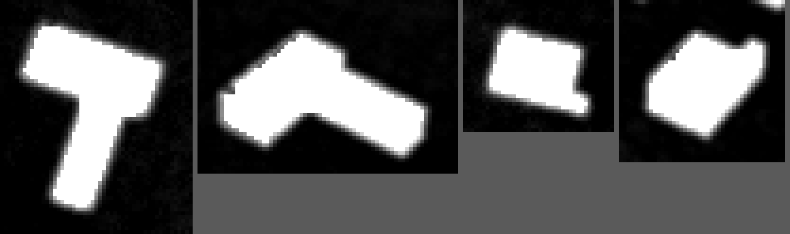

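```bash
cat > ov.py <<'E'
from fit import *
def overlay(im,n,items,roi,k,out):
    x0,y0,x1,y1=roi
    a=cv2.convertScaleAbs(cv2.resize(im[y0:y1,x0:x1],None,fx=k,fy=k,interpolation=cv2.INTER_CUBIC),alpha=1.6)
    for parts,p,zs,col in items:
        for z in zs:
            for q in parts:
                uv=(proj(n,w(q,p,z))-[x0-.5,y0-.5])*k-.5
                cv2.polylines(a,[np.round(uv).astype(np.int32)],True,col,1)
    cv2.imwrite(out,a)
E
python3 - <<'E'
from ov import *
ims={n:cv2.imread(f"pics/{n}0.png") for n in("top","side")}
d=np.radians
S=[.5775,-.344,d(-20)];T=[.5003,-.191,d(-14.8)];cS=[.5895,.2372,d(8.85)];cT=[.5928,.085,d(8.85)]
G=(0,255,0);R=(0,0,255)
it=[(SC(),S,(0,),R),(SC(),S,(.038,),G),(TP(),T,(0,),R),(TP(),T,(.038,),G)]
cu=[(SC(2),cS,(.01,),R),(SC(2),cS,(.028,),G),(TP(2),cT,(.01,),R),(TP(2),cT,(.028,),G)]
overlay(ims["top"],"top",it,(265,155,355,220),8,"pics/o1.png")
overlay(ims["side"],"side",it,(250,120,320,195),8,"pics/o2.png")
overlay(ims["top"],"top",cu,(125,155,225,220),8,"pics/o3.png")
overlay(ims["side"],"side",cu,(165,215,285,325),5,"pics/o4.png")
E
```

```text
(no output)
```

View pics/o1.png

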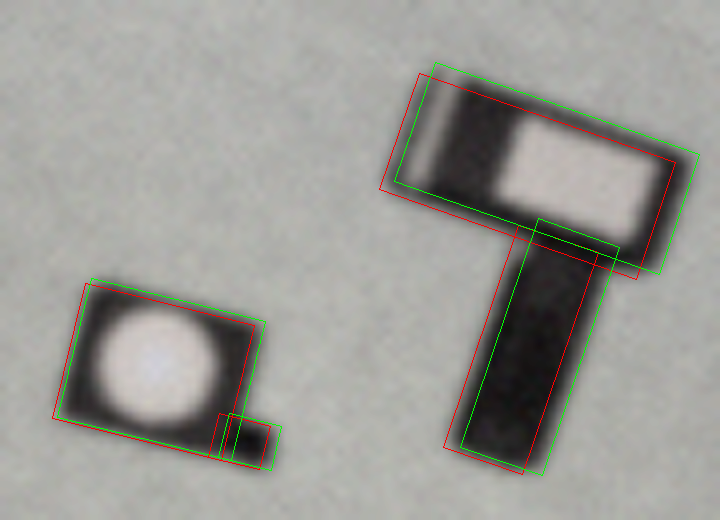

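View pics/o2.png

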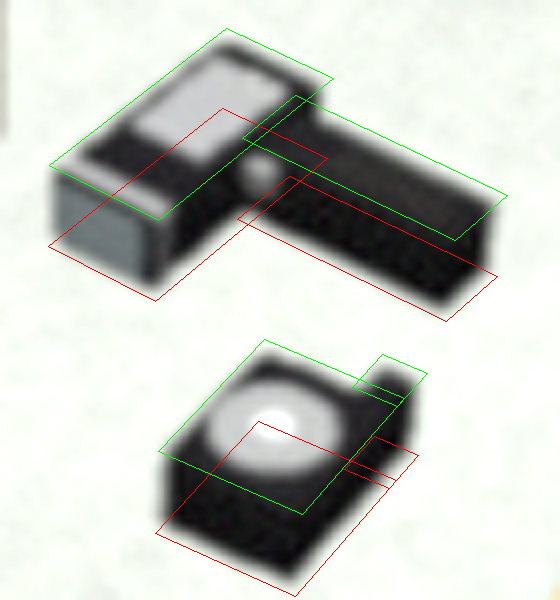

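View pics/o3.png

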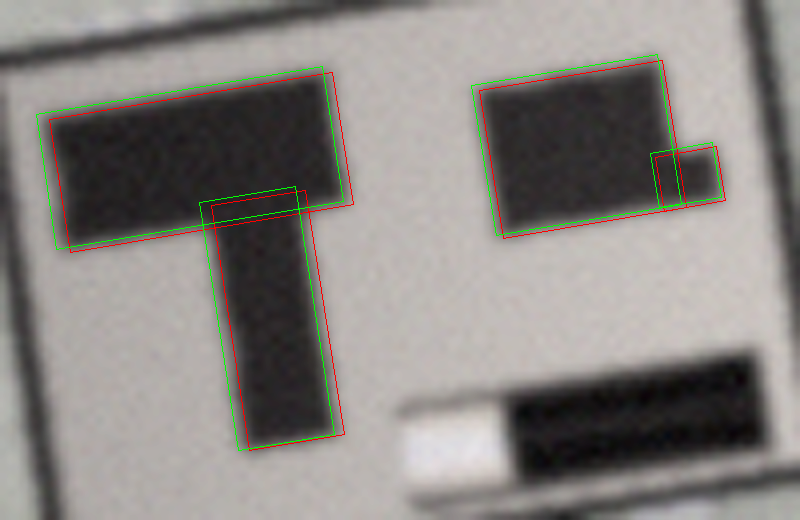

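View pics/o4.png

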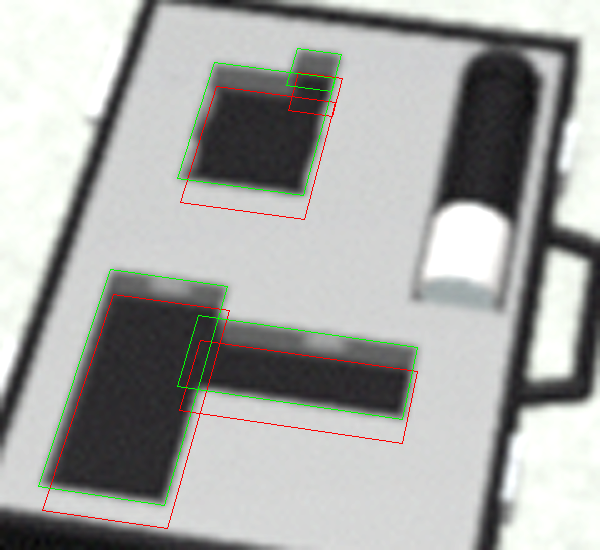

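```bash
python3 - <<'E'
s=open('fit.py').read()
s=s.replace("""np.r_[proj(n,w(q,p,z0)),proj(n,w(q,p,z1))]""","""np.r_[proj(n,w(shr(q),p,z0)),proj(n,w(q,p,z0+.003)),proj(n,w(q,p,z1))]""")
s=s.replace("def prism","def shr(q):\n    c=q.mean(0);return q-np.sign(q-c)*.0015\ndef prism")
open('fit.py','w').write(s)
E
python3 m0.py
```

```text
('top', 'side')
scanner [ 578.1 -343.6] -20.11 0.1339
tape [ 500.3 -191.4] -14.26 0.1435
cutS [589.9 237. ] 8.92 0.3653
cutT [592.9  84.9] 8.8 0.1136
('top',)
scanner [ 577.2 -343.6] -19.94 0.0251
tape [ 500.1 -191. ] -15.42 0.0127
cutS [589.5 237.4] 8.85 0.1616
cutT [592.6  85.4] 8.96 0.0836
('side',)
scanner [ 578.3 -342.8] -20.34 0.1057
tape [ 500.2 -189.3] -11.99 0.1238
cutS [590.  235.8] 8.66 0.1999
cutT [593.1  84.5] 8.77 0.0291
```

```bash
cat > pl.py <<'E'
import numpy as np
from scipy.spatial.transform import Rotation as Ro
from plant import r
def plan(x,y,z,ang):
    """TCP target pos, jaw(tool z) world angle deg, tool y straight down"""
    s=r.get_state();R=Ro.from_quat(s["eef_rot"]).as_matrix()
    a=np.radians(ang);tz=np.array([np.cos(a),np.sin(a),0]);ty=np.array([0,0,-1.]);tx=np.cross(ty,tz)
    Rt=np.c_[tx,ty,tz]
    d=R.T@(np.array([x,y,z])-s["tool_pos"]);wv=np.degrees(Ro.from_matrix(R.T@Rt).as_rotvec())/45
    print("t",round(s["clock"],2),"pos",(s["tool_pos"]*1000).round(1),"jaw",np.degrees(np.arctan2(R[1,2],R[0,2])).round(2),"F",s["contact_force"].round(1),"open",round(s["opening"],3))
    print("d",d.round(4),"w",wv.round(4),"dist",np.linalg.norm(d).round(3))
def loc(p,lx,ly):
    c,s=np.cos(np.radians(p[2])),np.sin(np.radians(p[2]))
    return p[0]+(c*lx-s*ly)/1000,p[1]+(s*lx+c*ly)/1000
E
python3 - <<'E'
from pl import *
x,y=loc((.5775,-.3436,-20.),-48,-20);print(x,y)
plan(x,y,.27,-110)
E
```

```text
0.525554351335763 -0.3459768855360861
t 0.1 pos [ 195.2 -593.4  404. ] jaw -71.78 F [ 0.2 -0.4 -0.3] open 1.001
d [-0.3912  0.1342 -0.1316] w [1.900e-03 8.492e-01 8.000e-04] dist 0.434
```

Request:
{"method": "arm_command", "body": {
  "deltas": [
    {"dx": -0.391,"dy": 0.134,"dz": -0.132,"wx": 0.002,"wy": 0.849,"wz": 0.001},
    {"dx": -0.391,"dy": 0.134,"dz": -0.132,"wx": 0.002,"wy": 0.849,"wz": 0.001},
    {"dx": -0.391,"dy": 0.134,"dz": -0.132,"wx": 0.002,"wy": 0.849,"wz": 0.001},
    {"dx": -0.391,"dy": 0.134,"dz": -0.132,"wx": 0.002,"wy": 0.849,"wz": 0.001},
    {"dx": -0.391,"dy": 0.134,"dz": -0.132,"wx": 0.002,"wy": 0.849,"wz": 0.001}
  ],
  "claw": 1,
  "grip_force": 40
}}

```text
clock: 0.6
tool_pos: [0.3869, -0.4496, 0.3267]
eef_rot: [-0.125, -0.696, 0.697, 0.124]
contact_force: [0.9, -0.6, 0.0]
opening: 0.999
```

```bash
python3 -c "
from pl import *
plan(.5256,-.346,.26,-110)"
```

```text
t 0.6 pos [ 386.9 -449.6  326.7] jaw -110.26 F [ 0.9 -0.6  0. ] open 0.999
d [-0.0942  0.0666 -0.1454] w [-0.0018 -0.0059 -0.0011] dist 0.186
```

Request:
{"method": "arm_command", "body": {
  "deltas": [
    {"dx": -0.094,"dy": 0.067,"dz": -0.145,"wy": -0.006},
    {"dx": -0.094,"dy": 0.067,"dz": -0.145,"wy": -0.006},
    {"dx": -0.094,"dy": 0.067,"dz": -0.145,"wy": -0.006},
    {"dx": -0.094,"dy": 0.067,"dz": -0.145,"wy": -0.006},
    {"dx": -0.094,"dy": 0.067,"dz": -0.145,"wy": -0.006}
  ]
}}

```text
invalid input at $.deltas[0]: expected keys dx, dy, dz, wx, wy, wz
```

```bash
python3 -c "
from pl import *
plan(.5256,-.346,.186,-110)
import cv2
cv2.imwrite('pics/top1.png',r.snapshot('top')[:,:,::-1]);cv2.imwrite('pics/side1.png',r.snapshot('side')[:,:,::-1])
t=cv2.imread('pics/side1.png')[80:210,200:340];cv2.imwrite('pics/v1.png',cv2.resize(t,None,fx=4,fy=4,interpolation=cv2.INTER_CUBIC))"
```

```text
t 0.6 pos [ 386.9 -449.6  326.7] jaw -110.26 F [ 0.9 -0.6  0. ] open 0.999
d [-0.0941  0.1406 -0.1455] w [-0.0018 -0.0059 -0.0011] dist 0.223
```

View pics/v1.png

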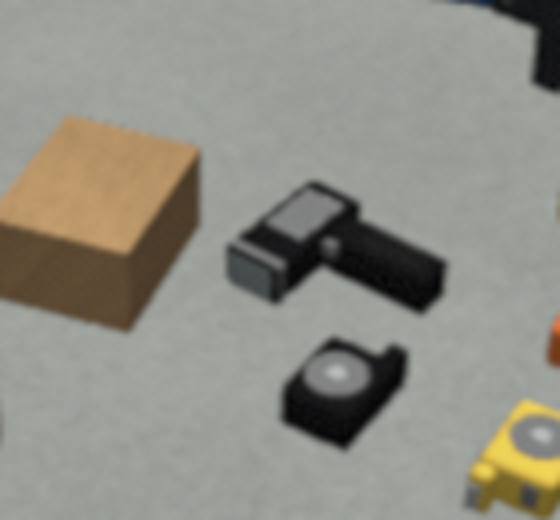

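Request:
{"method": "arm_command", "body": {
  "deltas": [
    {"dx": -0.094,"dy": 0.067,"dz": -0.145,"wx": -0.002,"wy": -0.006,"wz": -0.001},
    {"dx": -0.094,"dy": 0.067,"dz": -0.145,"wx": -0.002,"wy": -0.006,"wz": -0.001},
    {"dx": -0.094,"dy": 0.067,"dz": -0.145,"wx": -0.002,"wy": -0.006,"wz": -0.001},
    {"dx": -0.094,"dy": 0.067,"dz": -0.145,"wx": -0.002,"wy": -0.006,"wz": -0.001},
    {"dx": -0.094,"dy": 0.067,"dz": -0.145,"wx": -0.002,"wy": -0.006,"wz": -0.001}
  ]
}}

```text
clock: 1.2
tool_pos: [0.528, -0.3409, 0.258]
eef_rot: [0.118, 0.7, -0.695, -0.117]
contact_force: [-0.3, 2.0, 0.1]
opening: 1.001
```

```bash
python3 -c "
from pl import *
plan(.5256,-.346,.186,-110)
import cv2
cv2.imwrite('pics/side2.png',r.snapshot('side')[:,:,::-1])
t=cv2.imread('pics/side2.png')[60:210,220:350];cv2.imwrite('pics/v2.png',cv2.resize(t,None,fx=4,fy=4,interpolation=cv2.INTER_CUBIC))"
```

```text
t 1.2 pos [ 528.  -340.9  258. ] jaw -109.14 F [-0.3  2.   0.1] open 1.001
d [0.0005 0.072  0.006 ] w [0.0082 0.019  0.0009] dist 0.072
```

View pics/v2.png

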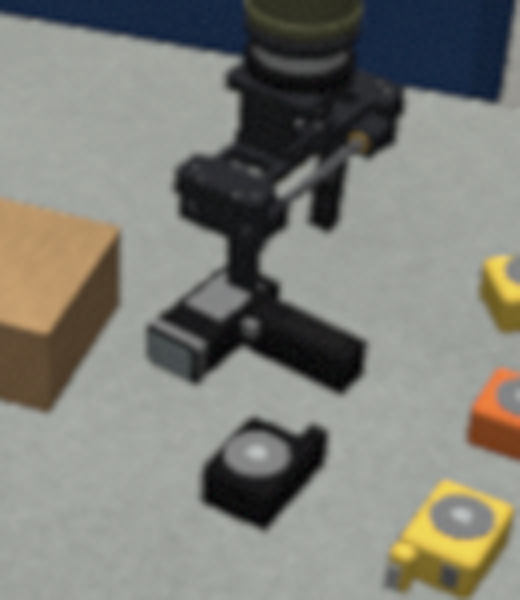

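Request:
{"method": "arm_command", "body": {
  "deltas": [
    {"dx": 0.001,"dy": 0.03,"dz": 0.006,"wx": 0.008,"wy": 0.019,"wz": 0.001},
    {"dx": 0.001,"dy": 0.05,"dz": 0.006,"wx": 0.008,"wy": 0.019,"wz": 0.001},
    {"dx": 0.001,"dy": 0.05,"dz": 0.006,"wx": 0.008,"wy": 0.019,"wz": 0.001},
    {"dx": 0.001,"dy": 0.05,"dz": 0.006,"wx": 0.008,"wy": 0.019,"wz": 0.001},
    {"dx": 0.001,"dy": 0.05,"dz": 0.006,"wx": 0.008,"wy": 0.019,"wz": 0.001}
  ]
}}

```text
clock: 1.75
tool_pos: [0.5205, -0.3534, 0.2119]
eef_rot: [-0.127, -0.693, 0.698, 0.126]
contact_force: [-0.3, 0.8, -0.1]
opening: 1.004
```

```bash
python3 -c "
from pl import *
plan(.5256,-.346,.186,-110)"
```

```text
t 1.75 pos [ 520.5 -353.4  211.9] jaw -110.64 F [-0.3  0.8 -0.1] open 1.004
d [-0.0021  0.0258 -0.0088] w [-0.0086 -0.0141 -0.0042] dist 0.027
```

Request:
{"method": "arm_command", "body": {
  "deltas": [
    {"dx": -0.002,"dy": 0.01,"dz": -0.009,"wx": -0.009,"wy": -0.014,"wz": -0.004},
    {"dx": -0.002,"dy": 0.026,"dz": -0.009,"wx": -0.009,"wy": -0.014,"wz": -0.004},
    {"dx": -0.002,"dy": 0.026,"dz": -0.009,"wx": -0.009,"wy": -0.014,"wz": -0.004},
    {"dx": -0.002,"dy": 0.026,"dz": -0.009,"wx": -0.009,"wy": -0.014,"wz": -0.004},
    {"dx": -0.002,"dy": 0.026,"dz": -0.009,"wx": -0.009,"wy": -0.014,"wz": -0.004}
  ]
}}

```text
clock: 2.25
tool_pos: [0.5255, -0.345, 0.1844]
eef_rot: [0.122, 0.697, -0.696, -0.123]
contact_force: [0.8, 0.3, -0.4]
opening: 1.001
```

```bash
python3 -c "
from pl import *
plan(.5256,-.346,.186,-110)
import cv2
cv2.imwrite('pics/side3.png',r.snapshot('side')[:,:,::-1])
t=cv2.imread('pics/side3.png')[70:210,220:350];cv2.imwrite('pics/v3.png',cv2.resize(t,None,fx=4,fy=4,interpolation=cv2.INTER_CUBIC))
plan(.5256,-.346,.186,-110)"
```

```text
t 2.25 pos [ 525.5 -345.   184.4] jaw -109.96 F [ 0.8  0.3 -0.4] open 1.001
d [-0.0004 -0.0016  0.0009] w [0.0009 0.0008 0.0024] dist 0.002
t 2.3 pos [ 525.6 -345.1  184.6] jaw -109.96 F [ 0.9 -0.5 -0.1] open 1.004
d [-0.0003 -0.0014  0.0009] w [0.0009 0.0008 0.0018] dist 0.002
```

View pics/v3.png

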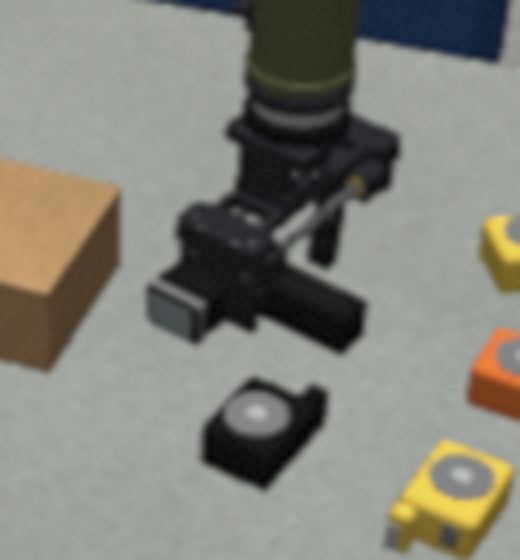

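Request:
{"method": "arm_command", "body": {
  "deltas": [
    {"dx": 0,"dy": -0.001,"dz": 0.001,"wx": 0,"wy": 0,"wz": 0},
    {"dx": 0,"dy": -0.001,"dz": 0.001,"wx": 0,"wy": 0,"wz": 0},
    {"dx": 0,"dy": -0.001,"dz": 0.001,"wx": 0,"wy": 0,"wz": 0},
    {"dx": 0,"dy": -0.001,"dz": 0.001,"wx": 0,"wy": 0,"wz": 0},
    {"dx": 0,"dy": -0.001,"dz": 0.001,"wx": 0,"wy": 0,"wz": 0}
  ],
  "claw": -1,
  "grip_force": 40
}}

```text
clock: 2.8
tool_pos: [0.5253, -0.3457, 0.1855]
eef_rot: [0.122, 0.697, -0.696, -0.123]
contact_force: [-0.2, -0.2, 0.1]
opening: 0.57
```

Request:
{"method": "arm_command", "body": {
  "deltas": [
    {"dx": 0,"dy": 0,"dz": 0,"wx": 0,"wy": 0,"wz": 0},
    {"dx": 0,"dy": 0,"dz": 0,"wx": 0,"wy": 0,"wz": 0},
    {"dx": 0,"dy": -0.03,"dz": 0,"wx": 0,"wy": 0,"wz": 0},
    {"dx": 0,"dy": -0.08,"dz": 0,"wx": 0,"wy": 0,"wz": 0},
    {"dx": 0,"dy": -0.11,"dz": 0,"wx": 0,"wy": 0,"wz": 0}
  ]
}}

```text
clock: 3.3
tool_pos: [0.5257, -0.3462, 0.2978]
eef_rot: [0.123, 0.697, -0.696, -0.122]
contact_force: [1.1, 0.2, -2.5]
opening: 0.382
```

```bash
python3 -c "
from pl import *
x,y=loc((.5895,.237,8.9),-48,-20);print(x,y)
import cv2
cv2.imwrite('pics/side4.png',r.snapshot('side')[:,:,::-1])
t=cv2.imread('pics/side4.png')[50:210,220:350];cv2.imwrite('pics/v4.png',cv2.resize(t,None,fx=4,fy=4,interpolation=cv2.INTER_CUBIC))
plan(x,y,.29,-81.1)"
```

```text
0.5451721341690587 0.20981470414223774
t 3.35 pos [ 526.8 -347.2  302.2] jaw -109.97 F [ 0.5 -0.   0. ] open 0.383
d [ 0.1731  0.0104 -0.5297] w [-0.0036 -0.6416 -0.0089] dist 0.557
```

View pics/v4.png

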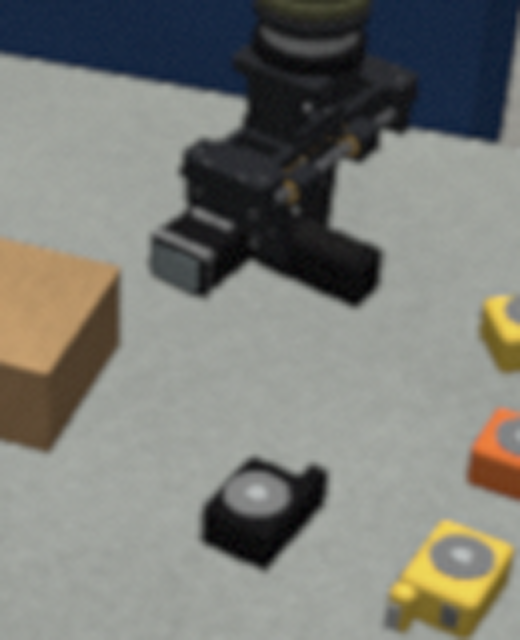

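Request:
{"method": "arm_command", "body": {
  "deltas": [
    {"dx": 0.173,"dy": 0.01,"dz": -0.53,"wx": -0.004,"wy": -0.642,"wz": -0.009},
    {"dx": 0.173,"dy": 0.01,"dz": -0.53,"wx": -0.004,"wy": -0.642,"wz": -0.009},
    {"dx": 0.173,"dy": 0.01,"dz": -0.53,"wx": -0.004,"wy": -0.642,"wz": -0.009},
    {"dx": 0.173,"dy": 0.01,"dz": -0.53,"wx": -0.004,"wy": -0.642,"wz": -0.009},
    {"dx": 0.173,"dy": 0.01,"dz": -0.53,"wx": -0.004,"wy": -0.642,"wz": -0.009}
  ]
}}

```text
clock: 3.85
tool_pos: [0.5331, -0.0943, 0.2909]
eef_rot: [-0.058, 0.707, -0.703, 0.052]
contact_force: [0.2, 1.3, -2.0]
opening: 0.38
```

```bash
python3 -c "
from pl import *
plan(.5452,.2098,.29,-81.1)"
```

```text
t 3.85 pos [533.1 -94.3 290.9] jaw -81.01 F [ 0.2  1.3 -2. ] open 0.38
d [-0.0595  0.0026 -0.2985] w [0.0092 0.0019 0.0098] dist 0.304
```

Request:
{"method": "arm_command", "body": {
  "deltas": [
    {"dx": -0.06,"dy": 0.0,"dz": -0.29,"wx": 0.005,"wy": 0,"wz": 0.005},
    {"dx": -0.06,"dy": 0.0,"dz": -0.29,"wx": 0.005,"wy": 0,"wz": 0.005},
    {"dx": -0.06,"dy": 0.0,"dz": -0.29,"wx": 0.005,"wy": 0,"wz": 0.005},
    {"dx": -0.06,"dy": 0.0,"dz": -0.29,"wx": 0.005,"wy": 0,"wz": 0.005},
    {"dx": -0.06,"dy": 0.0,"dz": -0.29,"wx": 0.005,"wy": 0,"wz": 0.005}
  ]
}}

```text
clock: 4.35
tool_pos: [0.5451, 0.1556, 0.2921]
eef_rot: [-0.057, 0.706, -0.704, 0.054]
contact_force: [0.9, 0.2, -2.8]
opening: 0.381
```

Request:
{"method": "arm_command", "body": {
  "deltas": [
    {"dx": 0,"dy": 0,"dz": -0.015,"wx": 0,"wy": 0,"wz": 0},
    {"dx": 0,"dy": 0,"dz": -0.03,"wx": 0,"wy": 0,"wz": 0},
    {"dx": 0,"dy": 0,"dz": -0.03,"wx": 0,"wy": 0,"wz": 0},
    {"dx": 0,"dy": 0,"dz": -0.03,"wx": 0,"wy": 0,"wz": 0},
    {"dx": 0,"dy": 0,"dz": -0.03,"wx": 0,"wy": 0,"wz": 0}
  ]
}}

```text
clock: 4.85
tool_pos: [0.5413, 0.1808, 0.2927]
eef_rot: [-0.055, 0.705, -0.705, 0.053]
contact_force: [-0.6, 0.1, -2.4]
opening: 0.38
```

```bash
python3 -c "
from pl import *
plan(.5452,.2098,.235,-81.1)"
```

```text
t 4.85 pos [541.3 180.8 292.7] jaw -81.26 F [-0.6  0.1 -2.4] open 0.38
d [-0.0085  0.0577 -0.0281] w [ 0.0012 -0.0036  0.0045] dist 0.065
```

Request:
{"method": "arm_command", "body": {
  "deltas": [
    {"dx": -0.008,"dy": 0.02,"dz": -0.028,"wx": 0.001,"wy": -0.004,"wz": 0.004},
    {"dx": -0.008,"dy": 0.04,"dz": -0.028,"wx": 0.001,"wy": -0.004,"wz": 0.004},
    {"dx": -0.008,"dy": 0.058,"dz": -0.028,"wx": 0.001,"wy": -0.004,"wz": 0.004},
    {"dx": -0.008,"dy": 0.058,"dz": -0.028,"wx": 0.001,"wy": -0.004,"wz": 0.004},
    {"dx": -0.008,"dy": 0.058,"dz": -0.028,"wx": 0.001,"wy": -0.004,"wz": 0.004}
  ]
}}

```text
clock: 5.35
tool_pos: [0.5447, 0.2108, 0.2349]
eef_rot: [-0.056, 0.705, -0.705, 0.055]
contact_force: [0.5, -1.4, -2.3]
opening: 0.381
```

```bash
python3 -c "
from pl import *
plan(.5452,.2098,.235,-81.1)
import cv2
for n in('top','side'):cv2.imwrite(f'pics/{n}5.png',r.snapshot(n)[:,:,::-1])
a=cv2.imread('pics/top5.png')[130:240,110:240];b=cv2.imread('pics/side5.png')[130:340,130:310]
cv2.imwrite('pics/v5.png',cv2.convertScaleAbs(cv2.resize(a,None,fx=5,fy=5,interpolation=cv2.INTER_CUBIC),alpha=1.8))
cv2.imwrite('pics/v5s.png',cv2.convertScaleAbs(cv2.resize(b,None,fx=2.8,fy=2.8,interpolation=cv2.INTER_CUBIC),alpha=1.8))
plan(.5452,.2098,.235,-81.1)"
```

```text
t 5.35 pos [544.7 210.8 234.9] jaw -81.01 F [ 0.5 -1.4 -2.3] open 0.381
d [-0.0003 -0.0001  0.0011] w [0.0012 0.002  0.0004] dist 0.001
t 5.45 pos [545.  211.5 235.7] jaw -80.97 F [ 0.4 -1.2 -2.6] open 0.386
d [0.     0.0007 0.0017] w [ 0.0023  0.0028 -0.0022] dist 0.002
```

View pics/v5.png

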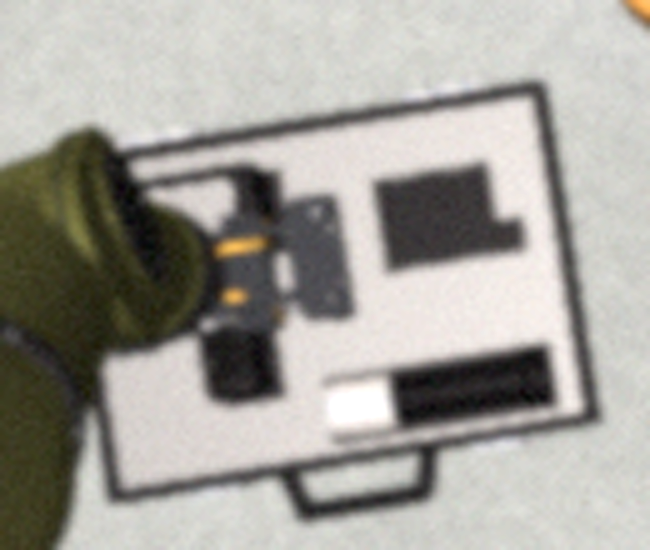

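View pics/v5s.png

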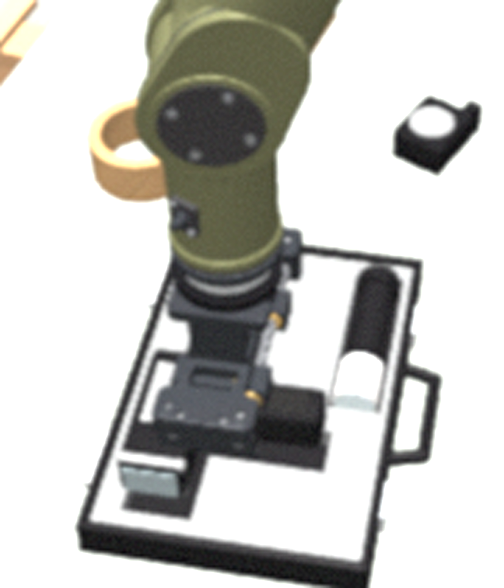

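Run:
```python
from ov import *
from pl import loc
d=np.radians
x,y=loc((.545,.2113,9.0),48.3,20);print(x,y)
S=[x,y,d(9.0)];cS=[.5897,.2368,d(8.85)]
G=(0,255,0);R=(0,0,255);B=(255,100,0)
it=[(SC(),S,(.0502,),R),(SC(),S,(.0882,),G),(SC(2),cS,(.028,),B)]
for n,roi,k in(("top",(125,150,225,220),8),("side",(150,250,270,330),6)):
    overlay(cv2.imread(f"pics/{n}5.png"),n,it,roi,k,f"pics/o5{n}.png")
```

```text
0.5895766575499406 0.2386095514733459
```

View pics/o5top.png

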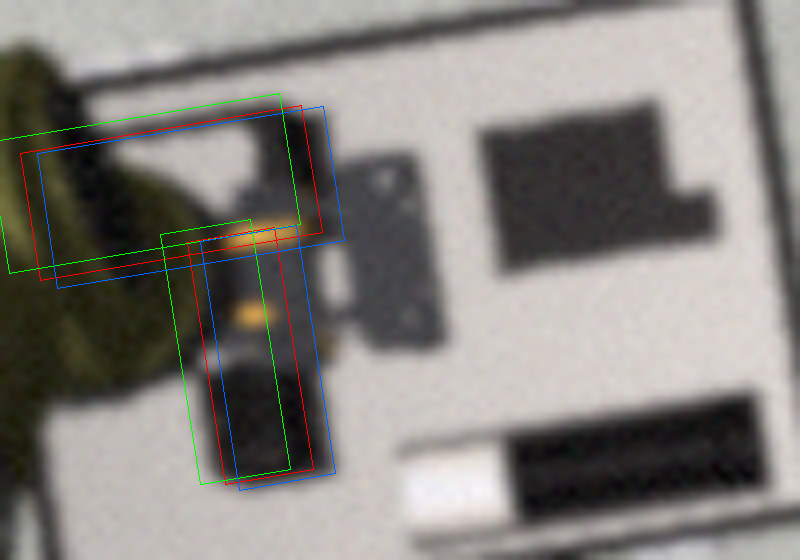

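View pics/o5side.png

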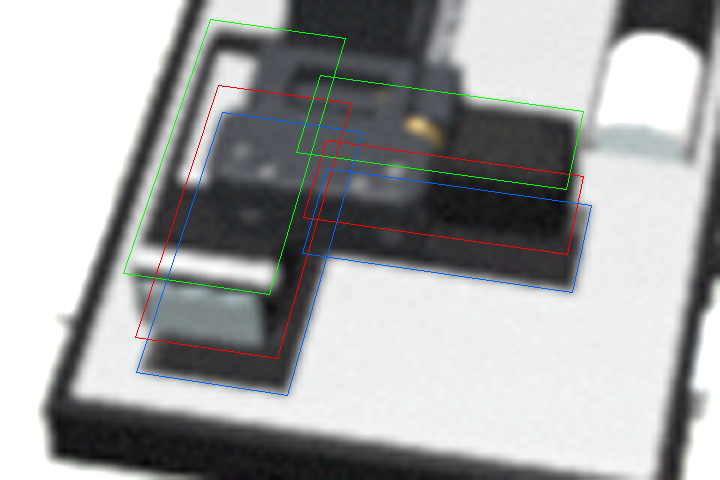

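```bash
python3 -c "
from pl import *
x,y=loc((.5897,.237,8.85),-48.3,-20);print(x,y)
plan(x,y,.217,-81.15)"
```

```text
0.5450519990548726 0.20980724339821535
t 5.45 pos [545.  211.5 235.7] jaw -80.97 F [ 0.4 -1.2 -2.6] open 0.386
d [0.0002 0.0187 0.0017] w [ 0.0023  0.0039 -0.0022] dist 0.019
```

Request:
{"method": "arm_command", "body": {
  "deltas": [
    {"dx": 0,"dy": 0.005,"dz": 0.002,"wx": 0.002,"wy": 0.004,"wz": -0.002},
    {"dx": 0,"dy": 0.01,"dz": 0.002,"wx": 0.002,"wy": 0.004,"wz": -0.002},
    {"dx": 0,"dy": 0.015,"dz": 0.002,"wx": 0.002,"wy": 0.004,"wz": -0.002},
    {"dx": 0,"dy": 0.019,"dz": 0.002,"wx": 0.002,"wy": 0.004,"wz": -0.002},
    {"dx": 0,"dy": 0.019,"dz": 0.002,"wx": 0.002,"wy": 0.004,"wz": -0.002}
  ]
}}

```text
clock: 5.95
tool_pos: [0.5442, 0.2104, 0.215]
eef_rot: [0.056, -0.705, 0.705, -0.054]
contact_force: [-0.1, 0.7, -3.0]
opening: 0.384
```

Run:
```python
from ov import *
from pl import *
plan(.54505,.2098,.208,-81.15)
for n in('top','side'):cv2.imwrite(f'pics/{n}6.png',r.snapshot(n)[:,:,::-1])
s=r.get_state();R=Ro.from_quat(s["eef_rot"]).as_matrix();ya=np.degrees(np.arctan2(R[1,2],R[0,2]))+90
x,y=loc((*s["tool_pos"][:2],ya),48.3,20);z=s["tool_pos"][2]-.1855;print(x,y,z,ya)
S=[x,y,np.radians(ya)]
G=(0,255,0);Rd=(0,0,255)
it=[(SC(),S,(z,),Rd),(SC(),S,(z+.038,),G)]
overlay(cv2.imread("pics/side6.png"),"side",it,(150,240,270,330),6,"pics/o6side.png")
```

```text
t 5.95 pos [544.2 210.4 215. ] jaw -81.05 F [-0.1  0.7 -3. ] open 0.384
d [-0.0007  0.007   0.0007] w [0.0002 0.0022 0.0037] dist 0.007
0.5891463523899808 0.23768177915421582 0.030055459184922362 8.944172527855201
```

View pics/o6side.png

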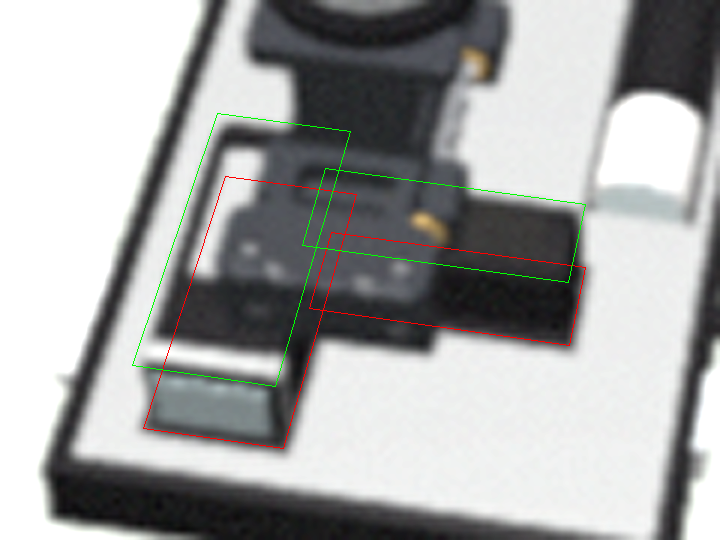

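Request:
{"method": "arm_command", "body": {
  "deltas": [
    {"dx": -0.0007,"dy": 0.002,"dz": 0.0007,"wx": 0,"wy": 0.002,"wz": 0.004},
    {"dx": -0.0007,"dy": 0.004,"dz": 0.0007,"wx": 0,"wy": 0.002,"wz": 0.004},
    {"dx": -0.0007,"dy": 0.006,"dz": 0.0007,"wx": 0,"wy": 0.002,"wz": 0.004},
    {"dx": -0.0007,"dy": 0.007,"dz": 0.0007,"wx": 0,"wy": 0.002,"wz": 0.004},
    {"dx": -0.0007,"dy": 0.007,"dz": 0.0007,"wx": 0,"wy": 0.002,"wz": 0.004}
  ]
}}

```text
clock: 6.55
tool_pos: [0.5453, 0.2098, 0.2085]
eef_rot: [-0.054, 0.705, -0.705, 0.055]
contact_force: [0.1, 0.7, -1.1]
opening: 0.381
```

```bash
python3 -c "
from pl import *
plan(.54505,.2098,.203,-81.15);print(r.get_state()['moment'])"
```

```text
t 6.55 pos [545.3 209.8 208.5] jaw -81.15 F [ 0.1  0.7 -1.1] open 0.381
d [ 0.0002  0.0055 -0.0001] w [ 0.0003  0.     -0.0015] dist 0.006
[ 0.00607503  0.07107928 -0.01172195]
```

Request:
{"method": "arm_command", "body": {
  "deltas": [
    {"dx": 0,"dy": 0.002,"dz": 0,"wx": 0,"wy": 0,"wz": -0.001},
    {"dx": 0,"dy": 0.004,"dz": 0,"wx": 0,"wy": 0,"wz": -0.001},
    {"dx": 0,"dy": 0.006,"dz": 0,"wx": 0,"wy": 0,"wz": -0.001},
    {"dx": 0,"dy": 0.006,"dz": 0,"wx": 0,"wy": 0,"wz": -0.001},
    {"dx": 0,"dy": 0.006,"dz": 0,"wx": 0,"wy": 0,"wz": -0.001}
  ],
  "claw": -1,
  "grip_force": 60
}}

```text
clock: 7.05
tool_pos: [0.5456, 0.2101, 0.2036]
eef_rot: [-0.054, 0.705, -0.705, 0.055]
contact_force: [-2.1, -0.1, 6.0]
opening: 0.383
```

```bash
python3 -c "
from pl import *
plan(.54505,.2098,.1955,-81.15);print(r.get_state()['moment'])"
```

```text
t 7.05 pos [545.6 210.1 203.6] jaw -81.15 F [-2.1 -0.1  6. ] open 0.383
d [0.0006 0.0081 0.0002] w [ 0.0014  0.0001 -0.0025] dist 0.008
[ 0.16709907  0.28263114 -0.04022206]
```

Request:
{"method": "arm_command", "body": {
  "deltas": [
    {"dx": 0,"dy": 0.002,"dz": 0,"wx": 0,"wy": 0,"wz": 0},
    {"dx": 0,"dy": 0.004,"dz": 0,"wx": 0,"wy": 0,"wz": 0},
    {"dx": 0,"dy": 0.006,"dz": 0,"wx": 0,"wy": 0,"wz": 0},
    {"dx": 0,"dy": 0.008,"dz": 0,"wx": 0,"wy": 0,"wz": 0},
    {"dx": 0,"dy": 0.008,"dz": 0,"wx": 0,"wy": 0,"wz": 0}
  ]
}}

```text
clock: 7.55
tool_pos: [0.5457, 0.2101, 0.1955]
eef_rot: [-0.054, 0.705, -0.705, 0.055]
contact_force: [-1.5, 1.5, 4.2]
opening: 0.381
```

```bash
python3 -c "
from pl import *
plan(.54505,.2098,.1955,-81.15);print(r.get_state()['moment'])"
```

```text
t 7.55 pos [545.7 210.1 195.5] jaw -81.16 F [-1.5  1.5  4.2] open 0.381
d [ 0.0007 -0.      0.0002] w [ 0.0014 -0.0002 -0.0029] dist 0.001
[ 0.15133297  0.20046402 -0.11637908]
```

Request:
{"method": "arm_command", "body": {
  "deltas": [
    {"dx": 0,"dy": 0.001,"dz": 0,"wx": 0,"wy": 0,"wz": 0},
    {"dx": 0,"dy": 0.002,"dz": 0,"wx": 0,"wy": 0,"wz": 0},
    {"dx": 0,"dy": 0.002,"dz": 0,"wx": 0,"wy": 0,"wz": 0},
    {"dx": 0,"dy": 0.002,"dz": 0,"wx": 0,"wy": 0,"wz": 0},
    {"dx": 0,"dy": 0.002,"dz": 0,"wx": 0,"wy": 0,"wz": 0}
  ]
}}

```text
clock: 8.05
tool_pos: [0.5457, 0.2101, 0.1953]
eef_rot: [-0.054, 0.706, -0.704, 0.055]
contact_force: [-4.1, -1.1, 20.8]
opening: 0.382
```

```bash
python3 -c "
from pl import *
plan(.54505,.2098,.1955,-81.15);print(r.get_state()['moment'])
import cv2
cv2.imwrite('pics/side7.png',r.snapshot('side')[:,:,::-1])
b=cv2.imread('pics/side7.png')[200:340,140:290]
cv2.imwrite('pics/v7.png',cv2.convertScaleAbs(cv2.resize(b,None,fx=4,fy=4,interpolation=cv2.INTER_CUBIC),alpha=1.8))"
```

```text
t 8.05 pos [545.7 210.1 195.3] jaw -81.17 F [-4.1 -1.1 20.8] open 0.382
d [ 0.0007 -0.0002  0.0002] w [ 0.0018 -0.0004 -0.0036] dist 0.001
[-0.08057134  0.97825808 -0.07876651]
```

View pics/v7.png

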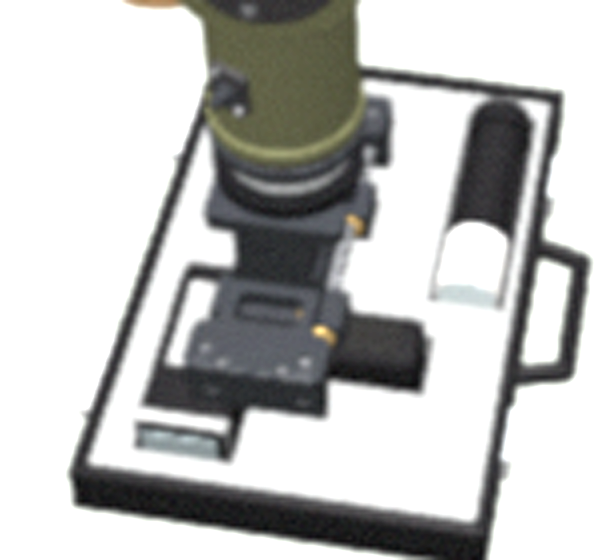

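Request:
{"method": "arm_command", "body": {
  "deltas": [
    {"dx": 0,"dy": -0.001,"dz": 0,"wx": 0,"wy": 0,"wz": 0},
    {"dx": 0,"dy": -0.001,"dz": 0,"wx": 0,"wy": 0,"wz": 0},
    {"dx": 0,"dy": -0.001,"dz": 0,"wx": 0,"wy": 0,"wz": 0},
    {"dx": 0,"dy": -0.001,"dz": 0,"wx": 0,"wy": 0,"wz": 0},
    {"dx": 0,"dy": -0.001,"dz": 0,"wx": 0,"wy": 0,"wz": 0}
  ],
  "claw": 0.2
}}

```text
clock: 8.6
tool_pos: [0.5455, 0.2123, 0.1946]
eef_rot: [-0.054, 0.706, -0.703, 0.056]
contact_force: [-1.6, 4.9, 8.3]
opening: 0.603
```

Request:
{"method": "arm_command", "body": {
  "deltas": [
    {"dx": 0,"dy": -0.02,"dz": 0,"wx": 0,"wy": 0,"wz": 0},
    {"dx": 0,"dy": -0.06,"dz": 0,"wx": 0,"wy": 0,"wz": 0},
    {"dx": 0,"dy": -0.06,"dz": 0,"wx": 0,"wy": 0,"wz": 0},
    {"dx": 0,"dy": -0.06,"dz": 0,"wx": 0,"wy": 0,"wz": 0},
    {"dx": 0,"dy": -0.06,"dz": 0,"wx": 0,"wy": 0,"wz": 0}
  ]
}}

```text
clock: 9.1
tool_pos: [0.545, 0.2096, 0.2528]
eef_rot: [0.055, -0.705, 0.705, -0.054]
contact_force: [0.6, -0.2, -1.5]
opening: 0.599
```

```bash
python3 -c "
from pl import *
x,y=loc((.5897,.237,8.85),0,-5);print(x,y)
plan(x,y,.235,-81.15);print(r.get_state()['moment'])
import cv2
cv2.imwrite('pics/side8.png',r.snapshot('side')[:,:,::-1])
b=cv2.imread('pics/side8.png')[200:340,140:290]
cv2.imwrite('pics/v8.png',cv2.convertScaleAbs(cv2.resize(b,None,fx=4,fy=4,interpolation=cv2.INTER_CUBIC),alpha=1.8))"
```

```text
0.5904692408493639 0.23205952750076778
t 9.1 pos [545.  209.6 252.8] jaw -81.15 F [ 0.6 -0.2 -1.5] open 0.599
d [-0.0485  0.0177 -0.0152] w [-0.0001  0.      0.0011] dist 0.054
[ 0.02041603  0.00027184 -0.0178486 ]
```

View pics/v8.png

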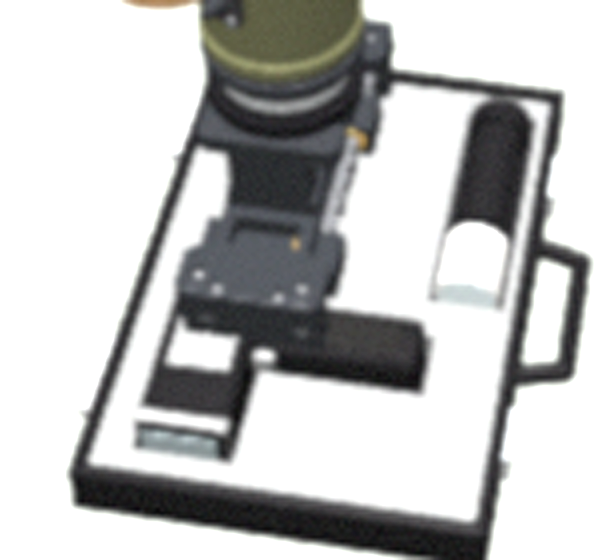

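Request:
{"method": "arm_command", "body": {
  "deltas": [
    {"dx": -0.048,"dy": 0,"dz": -0.015,"wx": 0,"wy": 0,"wz": 0.001},
    {"dx": -0.048,"dy": 0,"dz": -0.015,"wx": 0,"wy": 0,"wz": 0.001},
    {"dx": -0.048,"dy": 0.008,"dz": -0.015,"wx": 0,"wy": 0,"wz": 0.001},
    {"dx": -0.048,"dy": 0.018,"dz": -0.015,"wx": 0,"wy": 0,"wz": 0.001},
    {"dx": -0.048,"dy": 0.018,"dz": -0.015,"wx": 0,"wy": 0,"wz": 0.001}
  ],
  "claw": -1,
  "grip_force": 20
}}

```text
clock: 9.65
tool_pos: [0.5888, 0.2312, 0.2332]
eef_rot: [0.056, -0.704, 0.706, -0.053]
contact_force: [0.1, -0.8, -0.4]
opening: 0.17
```

Request:
{"method": "arm_command", "body": {
  "deltas": [
    {"dx": 0,"dy": 0.006,"dz": 0,"wx": 0,"wy": 0,"wz": 0},
    {"dx": 0,"dy": 0.012,"dz": 0,"wx": 0,"wy": 0,"wz": 0},
    {"dx": 0,"dy": 0.016,"dz": 0,"wx": 0,"wy": 0,"wz": 0},
    {"dx": 0,"dy": 0.018,"dz": 0,"wx": 0,"wy": 0,"wz": 0},
    {"dx": 0,"dy": 0.018,"dz": 0,"wx": 0,"wy": 0,"wz": 0}
  ]
}}

```text
clock: 10.15
tool_pos: [0.5904, 0.2319, 0.2175]
eef_rot: [-0.054, 0.705, -0.705, 0.055]
contact_force: [0.5, 0.2, 0.1]
opening: 0.002
```

```bash
python3 -c "
from pl import *
plan(.5905,.232,.213,-81.15);print(r.get_state()['moment'])"
```

```text
t 10.15 pos [590.4 231.9 217.5] jaw -81.15 F [0.5 0.2 0.1] open 0.002
d [-0.0001  0.0045 -0.    ] w [ 0.0003  0.     -0.0014] dist 0.005
[ 0.00971204 -0.02022719  0.03900361]
```

Press the head softly, down to tip about 46.5 mm if free (seated top is 48 mm).

Request:
{"method": "arm_command", "body": {
  "deltas": [
    {"dx": 0,"dy": 0.002,"dz": 0,"wx": 0,"wy": 0,"wz": 0},
    {"dx": 0,"dy": 0.003,"dz": 0,"wx": 0,"wy": 0,"wz": 0},
    {"dx": 0,"dy": 0.004,"dz": 0,"wx": 0,"wy": 0,"wz": 0},
    {"dx": 0,"dy": 0.005,"dz": 0,"wx": 0,"wy": 0,"wz": 0},
    {"dx": 0,"dy": 0.005,"dz": 0,"wx": 0,"wy": 0,"wz": 0}
  ]
}}

```text
clock: 10.65
tool_pos: [0.5906, 0.232, 0.2145]
eef_rot: [-0.054, 0.705, -0.705, 0.055]
contact_force: [-4.3, -0.6, 12.6]
opening: 0.004
```

```bash
python3 -c "
from pl import *
plan(.5905,.232,.213,-81.15);print(r.get_state()['moment'])"
```

```text
t 10.65 pos [590.6 232.  214.5] jaw -81.16 F [-4.3 -0.6 12.6] open 0.004
d [ 0.0001  0.0015 -0.    ] w [ 0.0008 -0.0002 -0.0027] dist 0.001
[-0.18388451  0.75031927 -0.00922071]
```

Request:
{"method": "arm_command", "body": {
  "deltas": [
    {"dx": 0,"dy": 0.001,"dz": 0,"wx": 0,"wy": 0,"wz": 0},
    {"dx": 0,"dy": 0.0015,"dz": 0,"wx": 0,"wy": 0,"wz": 0},
    {"dx": 0,"dy": 0.0015,"dz": 0,"wx": 0,"wy": 0,"wz": 0},
    {"dx": 0,"dy": 0.0015,"dz": 0,"wx": 0,"wy": 0,"wz": 0},
    {"dx": 0,"dy": 0.0015,"dz": 0,"wx": 0,"wy": 0,"wz": 0}
  ]
}}

```text
clock: 11.15
tool_pos: [0.5905, 0.2319, 0.2144]
eef_rot: [-0.054, 0.705, -0.705, 0.055]
contact_force: [-5.7, -0.9, 21.9]
opening: 0.004
```

```bash
python3 -c "
from pl import *
plan(.5905,.232,.213,-81.15);print(r.get_state()['moment'])"
```

```text
t 11.15 pos [590.5 231.9 214.4] jaw -81.16 F [-5.7 -0.9 21.9] open 0.004
d [ 0.      0.0014 -0.0001] w [ 0.001  -0.0003 -0.0029] dist 0.001
[-0.39513679  1.28637289 -0.00820373]
```

Request:
{"method": "arm_command", "body": {
  "deltas": [
    {"dx": 0,"dy": -0.04,"dz": 0,"wx": 0,"wy": 0,"wz": 0},
    {"dx": 0,"dy": -0.08,"dz": 0,"wx": 0,"wy": 0,"wz": 0},
    {"dx": 0,"dy": -0.08,"dz": 0,"wx": 0,"wy": 0,"wz": 0},
    {"dx": 0,"dy": -0.08,"dz": 0,"wx": 0,"wy": 0,"wz": 0},
    {"dx": 0,"dy": -0.08,"dz": 0,"wx": 0,"wy": 0,"wz": 0}
  ],
  "claw": 1
}}

```text
clock: 11.65
tool_pos: [0.5898, 0.2318, 0.2902]
eef_rot: [0.055, -0.705, 0.705, -0.054]
contact_force: [-0.2, 0.2, 0.6]
opening: 0.432
```

```bash
python3 -c "
from pl import *
print(r.get_state()['q'].round(2))
plan(.5002,-.191,.27,-14.8)"
```

```text
[-0.49  0.85  0.09  1.64 -0.11  0.66 -1.77]
t 11.65 pos [589.8 231.8 290.2] jaw -81.14 F [-0.2  0.2  0.6] open 0.432
d [0.1536 0.0203 0.404 ] w [ 4.0000e-04 -1.4743e+00  8.0000e-04] dist 0.433
```

Request:
{"method": "arm_command", "body": {
  "deltas": [
    {"dx": 0.154,"dy": 0.0,"dz": 0.404,"wx": 0,"wy": -1,"wz": 0.001},
    {"dx": 0.154,"dy": 0.0,"dz": 0.404,"wx": 0,"wy": -1,"wz": 0.001},
    {"dx": 0.154,"dy": 0.0,"dz": 0.404,"wx": 0,"wy": -1,"wz": 0.001},
    {"dx": 0.154,"dy": 0.0,"dz": 0.404,"wx": 0,"wy": -1,"wz": 0.001},
    {"dx": 0.154,"dy": 0.0,"dz": 0.404,"wx": 0,"wy": -1,"wz": 0.001}
  ]
}}

```text
clock: 12.15
tool_pos: [0.5371, -0.0143, 0.2896]
eef_rot: [-0.311, 0.635, -0.634, 0.311]
contact_force: [1.2, -0.1, -0.4]
opening: 0.888
```

```bash
python3 -c "
from pl import *
plan(.5002,-.191,.27,-14.8)"
```

```text
t 12.15 pos [537.1 -14.3 289.6] jaw -37.78 F [ 1.2 -0.1 -0.4] open 0.888
d [0.1623 0.0194 0.0791] w [ 0.0015 -0.5108 -0.0009] dist 0.182
```

Request:
{"method": "arm_command", "body": {
  "deltas": [
    {"dx": 0.156,"dy": 0.019,"dz": 0.076,"wx": 0.001,"wy": -0.51,"wz": -0.001},
    {"dx": 0.156,"dy": 0.019,"dz": 0.076,"wx": 0.001,"wy": -0.51,"wz": -0.001},
    {"dx": 0.156,"dy": 0.019,"dz": 0.076,"wx": 0.001,"wy": -0.51,"wz": -0.001},
    {"dx": 0.156,"dy": 0.019,"dz": 0.076,"wx": 0.001,"wy": -0.51,"wz": -0.001},
    {"dx": 0.156,"dy": 0.019,"dz": 0.076,"wx": 0.001,"wy": -0.51,"wz": -0.001}
  ]
}}

```text
clock: 12.65
tool_pos: [0.4992, -0.1873, 0.2698]
eef_rot: [-0.428, 0.564, -0.564, 0.426]
contact_force: [0.8, 0.9, -0.1]
opening: 1.002
```

Request:
{"method": "arm_command", "body": {
  "deltas": [
    {"dx": 0,"dy": 0.01,"dz": 0,"wx": 0,"wy": 0,"wz": 0},
    {"dx": 0,"dy": 0.02,"dz": 0,"wx": 0,"wy": 0,"wz": 0},
    {"dx": 0,"dy": 0.02,"dz": 0,"wx": 0,"wy": 0,"wz": 0},
    {"dx": 0,"dy": 0.02,"dz": 0,"wx": 0,"wy": 0,"wz": 0},
    {"dx": 0,"dy": 0.02,"dz": 0,"wx": 0,"wy": 0,"wz": 0}
  ]
}}

```text
clock: 13.15
tool_pos: [0.5021, -0.1813, 0.2519]
eef_rot: [0.429, -0.561, 0.562, -0.431]
contact_force: [0.4, -0.1, -0.0]
opening: 0.996
```

Run:
```python
from pl import *
from ov import *
for n in('top','side'):cv2.imwrite(f'pics/{n}9.png',r.snapshot(n)[:,:,::-1])
plan(.5002,-.191,.187,-14.8)
a=cv2.imread('pics/top9.png')[140:240,110:330];b=cv2.imread('pics/side9.png')[100:340,140:320]
cv2.imwrite('pics/v9.png',cv2.convertScaleAbs(cv2.resize(a,None,fx=3.6,fy=3.6,interpolation=cv2.INTER_CUBIC),alpha=1.8))
cv2.imwrite('pics/v9b.png',cv2.convertScaleAbs(cv2.resize(b,None,fx=2.5,fy=2.5,interpolation=cv2.INTER_CUBIC),alpha=1.8))
d=np.radians
it=[(SC(),[.5897,.237,d(8.85)],(.010,),(0,0,255)),(SC(),[.5897,.237,d(8.85)],(.048,),(0,255,0))]
overlay(cv2.imread("pics/side9.png"),"side",it,(155,240,275,330),6,"pics/o9s.png")
overlay(cv2.imread("pics/top9.png"),"top",it,(120,150,230,230),7,"pics/o9t.png")
```

```text
t 13.25 pos [ 502.  -181.8  252.1] jaw -15.19 F [-0.9 -0.9 -0.7] open 0.997
d [0.0094 0.0651 0.0005] w [-0.0038 -0.0086 -0.0007] dist 0.066
```

View pics/v9b.png

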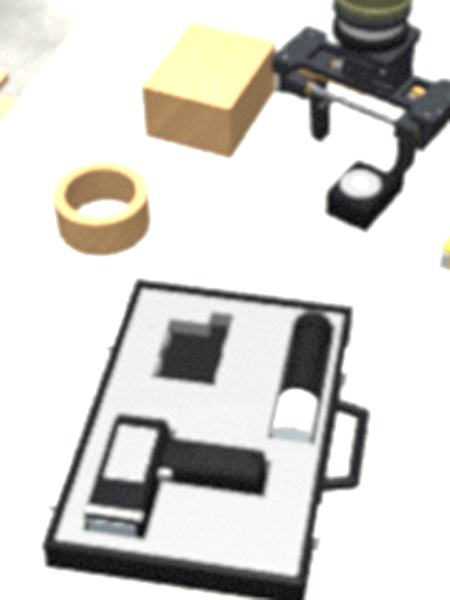

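View pics/o9s.png

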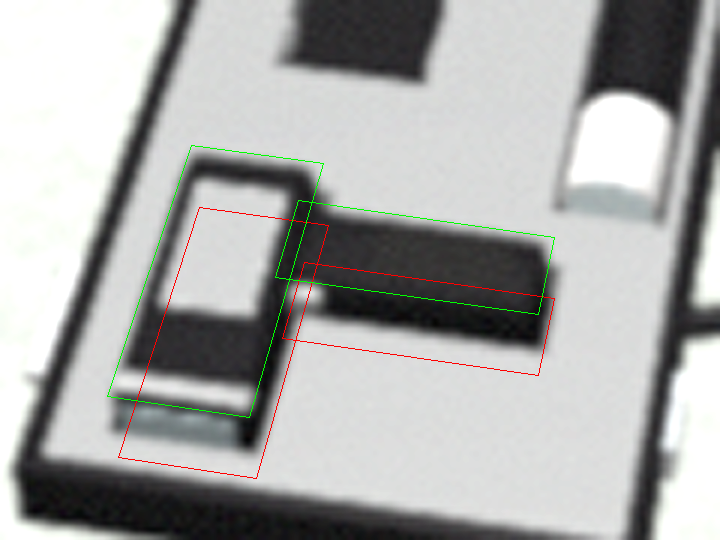

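View pics/o9t.png

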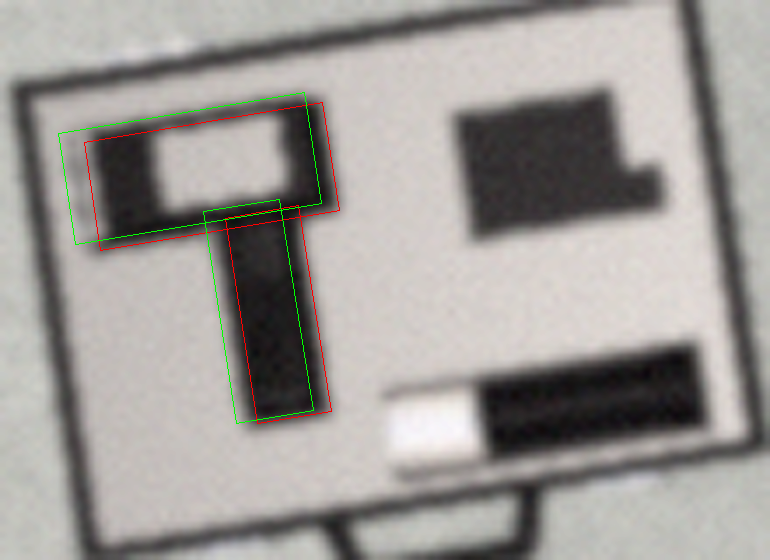

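Request:
{"method": "arm_command", "body": {
  "deltas": [
    {"dx": 0.009,"dy": 0.02,"dz": 0,"wx": -0.004,"wy": -0.004,"wz": -0.001},
    {"dx": 0.009,"dy": 0.02,"dz": 0,"wx": -0.004,"wy": -0.004,"wz": -0.001},
    {"dx": 0.009,"dy": 0.035,"dz": 0,"wx": -0.004,"wy": -0.004,"wz": -0.001},
    {"dx": 0.009,"dy": 0.035,"dz": 0,"wx": -0.004,"wy": -0.004,"wz": -0.001},
    {"dx": 0.009,"dy": 0.035,"dz": 0,"wx": -0.004,"wy": -0.004,"wz": -0.001}
  ],
  "claw": 1,
  "grip_force": 40
}}

```text
clock: 13.75
tool_pos: [0.4996, -0.1906, 0.2173]
eef_rot: [-0.431, 0.561, -0.561, 0.43]
contact_force: [-0.1, 0.2, 0.1]
opening: 1.004
```

Run:
```python
from pl import *
from fit import *
for n in('top','side'):cv2.imwrite(f'pics/{n}10.png',r.snapshot(n)[:,:,::-1])
plan(.5002,-.191,.187,-14.8)
a=cv2.imread('pics/top10.png')[160:240,240:330];b=cv2.imread('pics/side10.png')[100:230,220:350]
cv2.imwrite('pics/v10.png',cv2.convertScaleAbs(np.hstack([cv2.resize(a,(390,390),interpolation=cv2.INTER_CUBIC),cv2.resize(b,(390,390),interpolation=cv2.INTER_CUBIC)]),alpha=1.8))
```

```text
t 13.85 pos [ 499.7 -190.7  217.6] jaw -15.04 F [ 0.3 -0.4 -0.1] open 1.002
d [0.0001 0.0306 0.0005] w [-0.0004 -0.0054  0.0001] dist 0.031
```

View pics/v10.png

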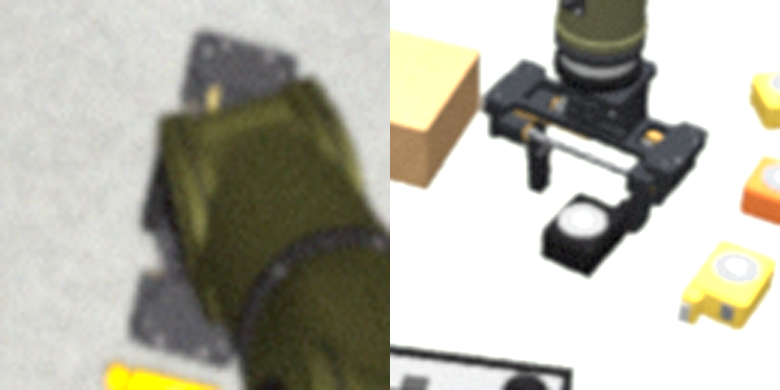

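Request:
{"method": "arm_command", "body": {
  "deltas": [
    {"dx": 0,"dy": 0.01,"dz": 0,"wx": 0,"wy": -0.005,"wz": 0},
    {"dx": 0,"dy": 0.02,"dz": 0,"wx": 0,"wy": -0.005,"wz": 0},
    {"dx": 0,"dy": 0.031,"dz": 0,"wx": 0,"wy": -0.005,"wz": 0},
    {"dx": 0,"dy": 0.031,"dz": 0,"wx": 0,"wy": -0.005,"wz": 0},
    {"dx": 0,"dy": 0.031,"dz": 0,"wx": 0,"wy": -0.005,"wz": 0}
  ]
}}

```text
clock: 14.35
tool_pos: [0.4993, -0.1907, 0.1852]
eef_rot: [-0.432, 0.561, -0.56, 0.431]
contact_force: [0.3, -0.3, -0.6]
opening: 1.001
```

Request:
{"method": "arm_command", "body": {
  "deltas": [
    {"dx": 0,"dy": 0,"dz": 0,"wx": 0,"wy": 0,"wz": 0},
    {"dx": 0,"dy": 0,"dz": 0,"wx": 0,"wy": 0,"wz": 0},
    {"dx": 0,"dy": 0,"dz": 0,"wx": 0,"wy": 0,"wz": 0},
    {"dx": 0,"dy": 0,"dz": 0,"wx": 0,"wy": 0,"wz": 0},
    {"dx": 0,"dy": 0,"dz": 0,"wx": 0,"wy": 0,"wz": 0}
  ],
  "claw": -1,
  "grip_force": 40
}}

```text
clock: 14.85
tool_pos: [0.4996, -0.191, 0.186]
eef_rot: [0.431, -0.56, 0.56, -0.431]
contact_force: [-0.1, -0.7, 0.6]
opening: 0.63
```

Run:
```python
from pl import *
plan(.5002,-.191,.187,-14.8)
```

```text
t 14.85 pos [ 499.6 -191.   186. ] jaw -14.83 F [-0.1 -0.7  0.6] open 0.63
d [-0.0001 -0.001   0.0006] w [ 0.     -0.0006  0.0003] dist 0.001
```

Request:
{"method": "arm_command", "body": {
  "deltas": [
    {"dx": 0,"dy": 0,"dz": 0,"wx": 0,"wy": 0,"wz": 0},
    {"dx": 0,"dy": 0,"dz": 0,"wx": 0,"wy": 0,"wz": 0},
    {"dx": 0,"dy": -0.03,"dz": 0,"wx": 0,"wy": 0,"wz": 0},
    {"dx": 0,"dy": -0.08,"dz": 0,"wx": 0,"wy": 0,"wz": 0},
    {"dx": 0,"dy": -0.1,"dz": 0,"wx": 0,"wy": 0,"wz": 0}
  ]
}}

```text
clock: 15.35
tool_pos: [0.4999, -0.191, 0.2886]
eef_rot: [0.431, -0.56, 0.561, -0.432]
contact_force: [1.1, -0.7, -2.7]
opening: 0.63
```

Run:
```python
from pl import *
plan(.5928,.085,.29,8.9)
```

```text
t 15.35 pos [ 499.9 -191.   288.6] jaw -14.83 F [ 1.1 -0.7 -2.7] open 0.63
d [-0.2906 -0.0014  0.0191] w [-0.0028 -0.5274  0.0007] dist 0.291
```

Request:
{"method": "arm_command", "body": {
  "deltas": [
    {"dx": -0.291,"dy": 0,"dz": 0.019,"wx": 0,"wy": -0.527,"wz": 0},
    {"dx": -0.291,"dy": 0,"dz": 0.019,"wx": 0,"wy": -0.527,"wz": 0},
    {"dx": -0.291,"dy": 0,"dz": 0.019,"wx": 0,"wy": -0.527,"wz": 0},
    {"dx": -0.291,"dy": 0,"dz": 0.019,"wx": 0,"wy": -0.527,"wz": 0},
    {"dx": -0.291,"dy": 0,"dz": 0.019,"wx": 0,"wy": -0.527,"wz": 0}
  ]
}}

```text
clock: 15.85
tool_pos: [0.579, 0.0477, 0.2852]
eef_rot: [0.538, -0.46, 0.459, -0.537]
contact_force: [0.9, -0.9, -2.4]
opening: 0.633
```

Request:
{"method": "arm_command", "body": {
  "deltas": [
    {"dx": -0.02,"dy": 0,"dz": 0.0,"wx": 0,"wy": 0,"wz": 0},
    {"dx": -0.035,"dy": 0,"dz": 0.0,"wx": 0,"wy": 0,"wz": 0},
    {"dx": -0.035,"dy": 0,"dz": 0.0,"wx": 0,"wy": 0,"wz": 0},
    {"dx": -0.035,"dy": 0,"dz": 0.0,"wx": 0,"wy": 0,"wz": 0},
    {"dx": -0.035,"dy": 0,"dz": 0.0,"wx": 0,"wy": 0,"wz": 0}
  ]
}}

```text
clock: 16.35
tool_pos: [0.5737, 0.0781, 0.2855]
eef_rot: [0.537, -0.461, 0.461, -0.535]
contact_force: [-0.4, -0.0, -2.5]
opening: 0.631
```

Run:
```python
from pl import *
plan(.5928,.085,.236,8.9)
```

```text
t 16.35 pos [573.7  78.1 285.5] jaw 8.7 F [-0.4 -0.  -2.5] open 0.631
d [-0.0041  0.0494  0.0201] w [ 0.0024 -0.0045  0.0027] dist 0.053
```

Request:
{"method": "arm_command", "body": {
  "deltas": [
    {"dx": -0.004,"dy": 0.01,"dz": 0.02,"wx": 0.002,"wy": -0.004,"wz": 0.003},
    {"dx": -0.004,"dy": 0.025,"dz": 0.02,"wx": 0.002,"wy": -0.004,"wz": 0.003},
    {"dx": -0.004,"dy": 0.049,"dz": 0.02,"wx": 0.002,"wy": -0.004,"wz": 0.003},
    {"dx": -0.004,"dy": 0.049,"dz": 0.02,"wx": 0.002,"wy": -0.004,"wz": 0.003},
    {"dx": -0.004,"dy": 0.049,"dz": 0.02,"wx": 0.002,"wy": -0.004,"wz": 0.003}
  ]
}}

```text
clock: 16.85
tool_pos: [0.5922, 0.0867, 0.2362]
eef_rot: [0.538, -0.46, 0.458, -0.538]
contact_force: [0.4, 0.3, -2.3]
opening: 0.634
```

Run:
```python
from pl import *
from ov import *
for n in('top','side'):cv2.imwrite(f'pics/{n}11.png',r.snapshot(n)[:,:,::-1])
plan(.5928,.085,.218,8.9)
s=r.get_state();R=Ro.from_quat(s["eef_rot"]).as_matrix();ya=np.arctan2(R[1,2],R[0,2])
S=[*s["tool_pos"][:2],ya];z=s["tool_pos"][2]-.186;print(z)
it=[(TP(),S,(z,),(0,0,255)),(TP(),S,(z+.038,),(0,255,0)),(TP(2),[.5928,.085,np.radians(8.85)],(.028,),(255,100,0))]
overlay(cv2.imread("pics/side11.png"),"side",it,(180,185,260,265),7,"pics/o11s.png")
overlay(cv2.imread("pics/top11.png"),"top",it,(170,140,240,210),7,"pics/o11t.png")
```

```text
t 16.95 pos [592.9  87.4 237.5] jaw 9.03 F [ 0.4  0.  -2.1] open 0.634
d [ 0.0024  0.0194 -0.0005] w [-0.0022  0.003  -0.0031] dist 0.02
0.05145629637133253
```

View pics/o11s.png

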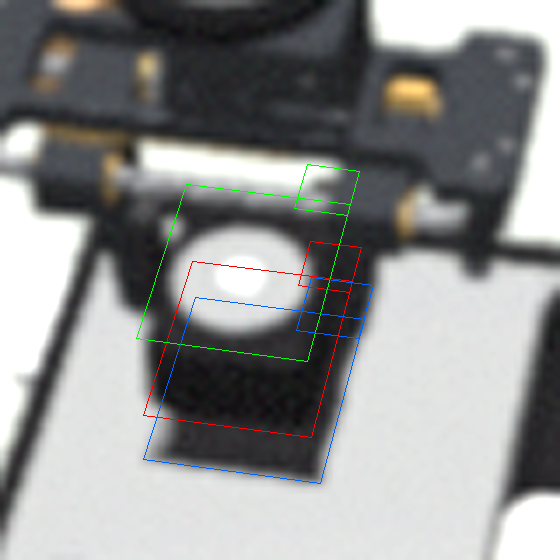

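View pics/o11t.png

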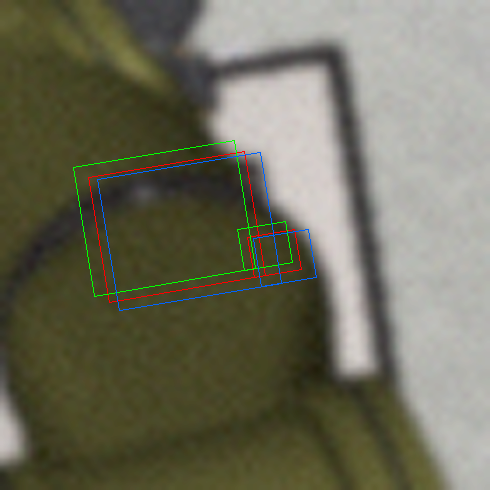

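Request:
{"method": "arm_command", "body": {
  "deltas": [
    {"dx": 0.002,"dy": 0.005,"dz": 0,"wx": -0.002,"wy": 0.003,"wz": -0.003},
    {"dx": 0.002,"dy": 0.01,"dz": 0,"wx": -0.002,"wy": 0.003,"wz": -0.003},
    {"dx": 0.002,"dy": 0.015,"dz": 0,"wx": -0.002,"wy": 0.003,"wz": -0.003},
    {"dx": 0.002,"dy": 0.0195,"dz": 0,"wx": -0.002,"wy": 0.003,"wz": -0.003},
    {"dx": 0.002,"dy": 0.0195,"dz": 0,"wx": -0.002,"wy": 0.003,"wz": -0.003}
  ]
}}

```text
clock: 17.45
tool_pos: [0.5928, 0.0858, 0.2164]
eef_rot: [0.538, -0.46, 0.459, -0.537]
contact_force: [-0.2, -0.6, -1.8]
opening: 0.632
```

Run:
```python
from pl import *
plan(.5928,.0851,.2085,8.9)
from ov import *
for n in('side',):cv2.imwrite(f'pics/{n}12.png',r.snapshot(n)[:,:,::-1])
it=[(TP(2),[.5928,.085,np.radians(8.85)],(.028,),(255,100,0))]
overlay(cv2.imread("pics/side12.png"),"side",it,(180,185,260,265),7,"pics/o12s.png")
plan(.5928,.0851,.2085,8.9)
```

```text
t 17.45 pos [592.8  85.8 216.4] jaw 8.95 F [-0.2 -0.6 -1.8] open 0.632
d [ 0.0007  0.0079 -0.0001] w [0.0028 0.001  0.0001] dist 0.008
t 17.5 pos [592.9  85.9 216.8] jaw 8.95 F [ 0.4  0.1 -1.9] open 0.634
d [ 0.0007  0.0083 -0.0002] w [0.0021 0.0011 0.    ] dist 0.008
```

View pics/o12s.png

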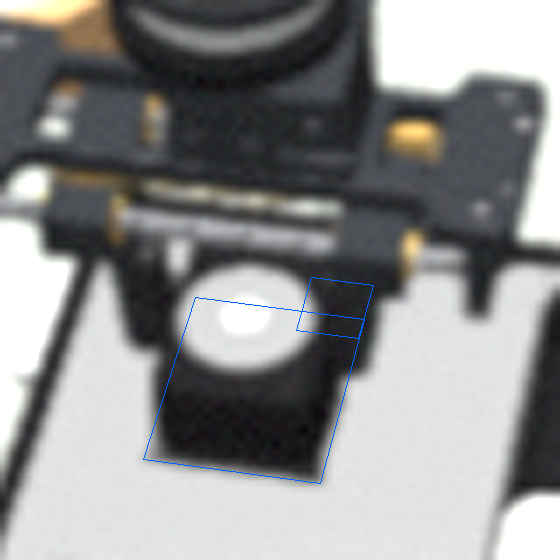

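Request:
{"method": "arm_command", "body": {
  "deltas": [
    {"dx": 0.0007,"dy": 0.002,"dz": 0,"wx": 0.002,"wy": 0.001,"wz": 0},
    {"dx": 0.0007,"dy": 0.004,"dz": 0,"wx": 0.002,"wy": 0.001,"wz": 0},
    {"dx": 0.0007,"dy": 0.006,"dz": 0,"wx": 0.002,"wy": 0.001,"wz": 0},
    {"dx": 0.0007,"dy": 0.008,"dz": 0,"wx": 0.002,"wy": 0.001,"wz": 0},
    {"dx": 0.0007,"dy": 0.008,"dz": 0,"wx": 0.002,"wy": 0.001,"wz": 0}
  ],
  "claw": -1,
  "grip_force": 60
}}

```text
clock: 18.0
tool_pos: [0.5931, 0.0851, 0.2089]
eef_rot: [-0.537, 0.46, -0.46, 0.537]
contact_force: [-0.6, -0.3, -2.3]
opening: 0.627
```

Run:
```python
from pl import *
plan(.5928,.0851,.2035,8.9)
```

```text
t 18.0 pos [593.1  85.1 208.9] jaw 8.9 F [-0.6 -0.3 -2.3] open 0.627
d [-0.      0.0054 -0.0003] w [-0.0004 -0.0001 -0.    ] dist 0.005
```

In the cutout without contact (underside at about 23 mm). Now press down through the lugs.

Request:
{"method": "arm_command", "body": {
  "deltas": [
    {"dx": 0,"dy": 0.002,"dz": 0,"wx": 0,"wy": 0,"wz": 0},
    {"dx": 0,"dy": 0.004,"dz": 0,"wx": 0,"wy": 0,"wz": 0},
    {"dx": 0,"dy": 0.006,"dz": 0,"wx": 0,"wy": 0,"wz": 0},
    {"dx": 0,"dy": 0.007,"dz": 0,"wx": 0,"wy": 0,"wz": 0},
    {"dx": 0,"dy": 0.007,"dz": 0,"wx": 0,"wy": 0,"wz": 0}
  ]
}}

```text
clock: 18.5
tool_pos: [0.5932, 0.0852, 0.2032]
eef_rot: [-0.537, 0.459, -0.46, 0.538]
contact_force: [-2.0, -1.2, 6.5]
opening: 0.626
```

Request:
{"method": "arm_command", "body": {
  "deltas": [
    {"dx": 0,"dy": 0.002,"dz": 0,"wx": 0,"wy": 0,"wz": 0},
    {"dx": 0,"dy": 0.004,"dz": 0,"wx": 0,"wy": 0,"wz": 0},
    {"dx": 0,"dy": 0.006,"dz": 0,"wx": 0,"wy": 0,"wz": 0},
    {"dx": 0,"dy": 0.006,"dz": 0,"wx": 0,"wy": 0,"wz": 0},
    {"dx": 0,"dy": 0.006,"dz": 0,"wx": 0,"wy": 0,"wz": 0}
  ]
}}

```text
clock: 19.0
tool_pos: [0.5933, 0.0853, 0.1968]
eef_rot: [-0.537, 0.459, -0.46, 0.538]
contact_force: [-1.9, 0.2, 4.7]
opening: 0.626
```

Run:
```python
from pl import *
plan(.5928,.0851,.196,8.9);print(r.get_state()['moment'])
```

```text
t 19.0 pos [593.3  85.3 196.8] jaw 8.9 F [-1.9  0.2  4.7] open 0.626
d [ 0.0001  0.0008 -0.0005] w [-0.0018 -0.0001 -0.0001] dist 0.001
[-0.09648496  0.33477911  0.00079858]
```

Request:
{"method": "arm_command", "body": {
  "deltas": [
    {"dx": 0,"dy": 0.001,"dz": 0,"wx": 0,"wy": 0,"wz": 0},
    {"dx": 0,"dy": 0.002,"dz": 0,"wx": 0,"wy": 0,"wz": 0},
    {"dx": 0,"dy": 0.0025,"dz": 0,"wx": 0,"wy": 0,"wz": 0},
    {"dx": 0,"dy": 0.0025,"dz": 0,"wx": 0,"wy": 0,"wz": 0},
    {"dx": 0,"dy": 0.0025,"dz": 0,"wx": 0,"wy": 0,"wz": 0}
  ]
}}

```text
clock: 19.5
tool_pos: [0.5933, 0.0854, 0.196]
eef_rot: [-0.537, 0.459, -0.46, 0.538]
contact_force: [-4.6, -0.4, 20.0]
opening: 0.628
```

Run:
```python
from pl import *
plan(.5928,.0851,.196,8.9);print(r.get_state()['moment'])
```

```text
t 19.5 pos [593.3  85.4 196. ] jaw 8.89 F [-4.6 -0.4 20. ] open 0.628
d [ 0.0002  0.     -0.0006] w [-0.0026 -0.0003  0.0008] dist 0.001
[-0.30216235  1.3811361   0.01641398]
```

Request:
{"method": "arm_command", "body": {
  "deltas": [
    {"dx": 0,"dy": -0.0015,"dz": 0,"wx": 0,"wy": 0,"wz": 0},
    {"dx": 0,"dy": -0.0015,"dz": 0,"wx": 0,"wy": 0,"wz": 0},
    {"dx": 0,"dy": -0.0015,"dz": 0,"wx": 0,"wy": 0,"wz": 0},
    {"dx": 0,"dy": -0.0015,"dz": 0,"wx": 0,"wy": 0,"wz": 0},
    {"dx": 0,"dy": -0.0015,"dz": 0,"wx": 0,"wy": 0,"wz": 0}
  ],
  "claw": 0.65
}}

```text
clock: 20.0
tool_pos: [0.5932, 0.0851, 0.1949]
eef_rot: [-0.537, 0.46, -0.46, 0.537]
contact_force: [-0.4, -0.4, 0.3]
opening: 0.818
```

Request:
{"method": "arm_command", "body": {
  "deltas": [
    {"dx": 0,"dy": -0.015,"dz": 0,"wx": 0,"wy": 0,"wz": 0},
    {"dx": 0,"dy": -0.05,"dz": 0,"wx": 0,"wy": 0,"wz": 0},
    {"dx": 0,"dy": -0.06,"dz": 0,"wx": 0,"wy": 0,"wz": 0},
    {"dx": 0,"dy": -0.06,"dz": 0,"wx": 0,"wy": 0,"wz": 0},
    {"dx": 0,"dy": -0.06,"dz": 0,"wx": 0,"wy": 0,"wz": 0}
  ]
}}

```text
clock: 20.5
tool_pos: [0.593, 0.0849, 0.2552]
eef_rot: [-0.537, 0.46, -0.46, 0.537]
contact_force: [0.0, -0.1, 0.3]
opening: 0.828
```

Request:
{"method": "arm_command", "body": {
  "deltas": [
    {"dx": 0,"dy": 0,"dz": 0,"wx": 0,"wy": 0,"wz": 0},
    {"dx": 0,"dy": 0,"dz": 0,"wx": 0,"wy": 0,"wz": 0},
    {"dx": 0,"dy": 0,"dz": 0,"wx": 0,"wy": 0,"wz": 0},
    {"dx": 0,"dy": 0,"dz": 0,"wx": 0,"wy": 0,"wz": 0},
    {"dx": 0,"dy": 0,"dz": 0,"wx": 0,"wy": 0,"wz": 0}
  ],
  "claw": -1,
  "grip_force": 20
}}

```text
clock: 21.0
tool_pos: [0.5931, 0.0852, 0.255]
eef_rot: [-0.537, 0.46, -0.46, 0.537]
contact_force: [-0.1, 1.1, 0.1]
opening: 0.394
```

Run:
```python
from pl import *
plan(.5928,.0851,.22,8.9);print(r.get_state()['moment'])
```

```text
t 21.0 pos [593.1  85.2 255. ] jaw 8.9 F [-0.1  1.1  0.1] open 0.394
d [ 0.      0.035  -0.0004] w [-0.0006 -0.0001 -0.0001] dist 0.035
[-0.07139998 -0.09355663 -0.00329468]
```

Request:
{"method": "arm_command", "body": {
  "deltas": [
    {"dx": 0,"dy": 0,"dz": 0,"wx": 0,"wy": 0,"wz": 0},
    {"dx": 0,"dy": 0,"dz": 0,"wx": 0,"wy": 0,"wz": 0},
    {"dx": 0,"dy": 0.01,"dz": 0,"wx": 0,"wy": 0,"wz": 0},
    {"dx": 0,"dy": 0.025,"dz": 0,"wx": 0,"wy": 0,"wz": 0},
    {"dx": 0,"dy": 0.036,"dz": 0,"wx": 0,"wy": 0,"wz": 0}
  ]
}}

```text
clock: 21.5
tool_pos: [0.5928, 0.0849, 0.2174]
eef_rot: [0.538, -0.46, 0.46, -0.537]
contact_force: [-0.1, -0.5, -0.3]
opening: 0.007
```

Request:
{"method": "arm_command", "body": {
  "deltas": [
    {"dx": 0,"dy": 0.0015,"dz": 0,"wx": 0,"wy": 0,"wz": 0},
    {"dx": 0,"dy": 0.003,"dz": 0,"wx": 0,"wy": 0,"wz": 0},
    {"dx": 0,"dy": 0.0045,"dz": 0,"wx": 0,"wy": 0,"wz": 0},
    {"dx": 0,"dy": 0.006,"dz": 0,"wx": 0,"wy": 0,"wz": 0},
    {"dx": 0,"dy": 0.006,"dz": 0,"wx": 0,"wy": 0,"wz": 0}
  ]
}}

```text
clock: 22.0
tool_pos: [0.5933, 0.0853, 0.2145]
eef_rot: [-0.537, 0.459, -0.46, 0.538]
contact_force: [-2.3, -0.1, 7.4]
opening: 0.006
```

Run:
```python
from pl import *
plan(.5928,.0851,.213,8.9);print(r.get_state()['moment'])
```

```text
t 22.0 pos [593.3  85.3 214.5] jaw 8.89 F [-2.3 -0.1  7.4] open 0.006
d [ 0.0001  0.0015 -0.0005] w [-0.0023 -0.0002  0.0002] dist 0.002
[-0.11573244  0.38021747 -0.00838202]
```

Contact at 48.5 mm, the same as on the scanner head. One firmer press, then I'll lift off and check.

Request:
{"method": "arm_command", "body": {
  "deltas": [
    {"dx": 0,"dy": 0.001,"dz": 0,"wx": 0,"wy": 0,"wz": 0},
    {"dx": 0,"dy": 0.002,"dz": 0,"wx": 0,"wy": 0,"wz": 0},
    {"dx": 0,"dy": 0.002,"dz": 0,"wx": 0,"wy": 0,"wz": 0},
    {"dx": 0,"dy": 0.002,"dz": 0,"wx": 0,"wy": 0,"wz": 0},
    {"dx": 0,"dy": 0.002,"dz": 0,"wx": 0,"wy": 0,"wz": 0}
  ]
}}

```text
clock: 22.5
tool_pos: [0.5932, 0.0854, 0.2144]
eef_rot: [-0.537, 0.459, -0.461, 0.538]
contact_force: [-5.2, -0.4, 21.6]
opening: 0.007
```

Run:
```python
from pl import *
plan(.4,-.15,.35,8.9);print(r.get_state()['moment'])
```

```text
t 22.5 pos [593.2  85.4 214.4] jaw 8.89 F [-5.2 -0.4 21.6] open 0.007
d [ 0.2028 -0.136  -0.2269] w [-0.0032 -0.0002  0.0011] dist 0.333
[-0.3625842   1.18219921 -0.06778487]
```

Request:
{"method": "arm_command", "body": {
  "deltas": [
    {"dx": 0,"dy": -0.05,"dz": 0,"wx": 0,"wy": 0,"wz": 0},
    {"dx": 0,"dy": -0.1,"dz": 0,"wx": 0,"wy": 0,"wz": 0},
    {"dx": 0.05,"dy": -0.13,"dz": 0,"wx": 0,"wy": 0,"wz": 0},
    {"dx": 0.1,"dy": -0.14,"dz": 0,"wx": 0,"wy": 0,"wz": 0},
    {"dx": 0.15,"dy": -0.14,"dz": 0,"wx": 0,"wy": 0,"wz": 0}
  ]
}}

```text
clock: 23.0
tool_pos: [0.6157, -0.0555, 0.354]
eef_rot: [-0.536, 0.458, -0.461, 0.539]
contact_force: [1.4, 0.5, -0.1]
opening: 0.005
```

Request:
{"method": "arm_command", "body": {
  "deltas": [
    {"dx": 0.1,"dy": 0,"dz": -0.05,"wx": 0,"wy": 0,"wz": 0},
    {"dx": 0.15,"dy": 0,"dz": -0.1,"wx": 0,"wy": 0,"wz": 0},
    {"dx": 0.15,"dy": 0,"dz": -0.1,"wx": 0,"wy": 0,"wz": 0},
    {"dx": 0.15,"dy": 0,"dz": -0.1,"wx": 0,"wy": 0,"wz": 0},
    {"dx": 0.15,"dy": 0,"dz": -0.1,"wx": 0,"wy": 0,"wz": 0}
  ]
}}

```text
clock: 23.5
tool_pos: [0.5364, -0.2244, 0.3506]
eef_rot: [0.537, -0.462, 0.463, -0.533]
contact_force: [-0.9, 0.9, -0.5]
opening: 0.008
```

Run:
```python
from pl import *
from ov import *
for n in('top','side'):cv2.imwrite(f'pics/{n}13.png',r.snapshot(n)[:,:,::-1])
plan(.4,-.15,.35,8.9)
d=np.radians(8.85);G=(0,255,0)
it=[(SC(),[.5897,.237,d],(.048,),G),(TP(),[.5928,.085,d],(.048,),G)]
overlay(cv2.imread("pics/side13.png"),"side",it,(155,205,285,340),4.5.__int__() if 0 else 4,"pics/o13s.png")
overlay(cv2.imread("pics/top13.png"),"top",it,(120,150,230,230),7,"pics/o13t.png")
```

```text
t 23.6 pos [ 539.2 -218.8  351.2] jaw 8.79 F [0.6 1.3 0.4] open 0.004
d [-0.0892  0.001  -0.127 ] w [-0.0023 -0.0024  0.0001] dist 0.155
```

View pics/o13s.png

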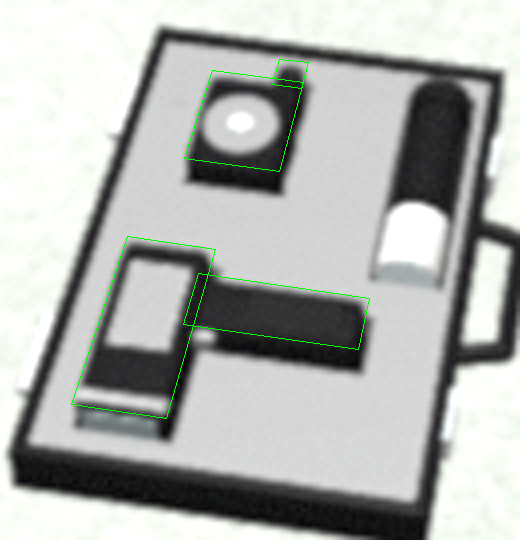

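View pics/o13t.png

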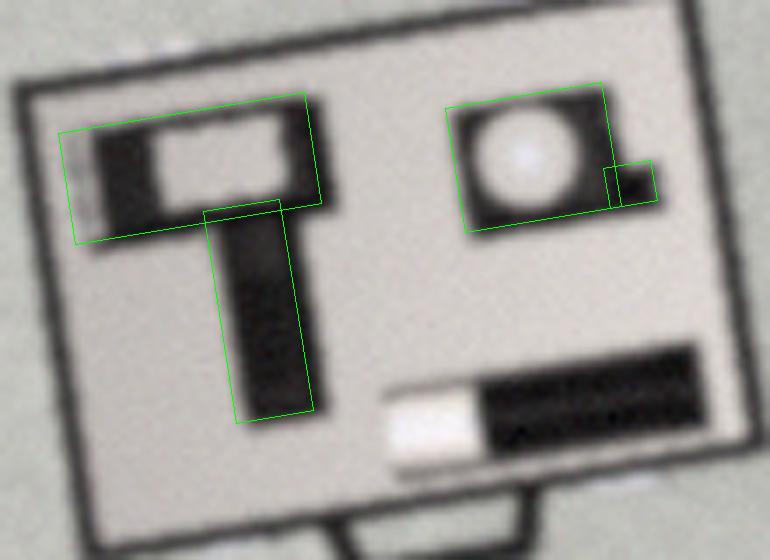

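View pics/side13.png

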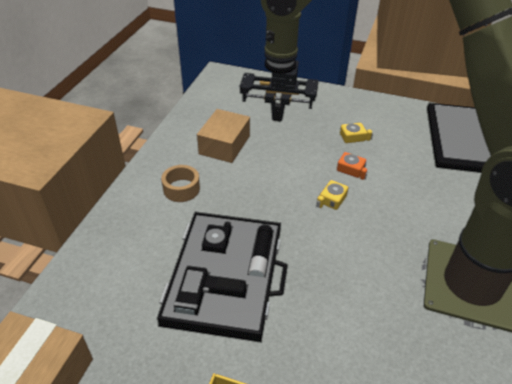

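```bash
python3 -c "
from plant import r
print(r.finish_job())"
```

```text
the job is handed in; nothing more can be done
None
```

The scanner and then the tape measure are pressed home in their own cutouts in the case and released. I handed the job in at about 23.6 s.

- **Insertion:** Both items entered their cutouts without touching the edges. Each met its lugs at about 17–18 mm, and stopped on the floor at about 20 N, within 0.3 mm of the expected height.
- **Check after release:** I pressed the scanner head and the tape body from above with closed fingers, at about 22 N. Both held firm with their tops at about 48.4 mm (48 mm expected). I did not re-press the scanner's handle this way; it was pressed down with the gripper.
- **Final pictures:** Both items lie flat in their cutouts, pointing the right way. The torch, roll, carton and the orange and yellow look-alikes look undisturbed, and the arm touches nothing.
- **Disagreements:** The two cameras differed by 1–2 mm on positions and about 3° on the tape measure's angle, within what the clearance and jaws could absorb. While I opened the fingers on the scanner, there was a brief force of about 10 N, probably a fingertip touching the insert.

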